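Tip the shaping plate out of its holder and lay it on the rest

ROBOT

A 6-joint arm with a two-finger parallel gripper is mounted at the origin on a cart in front of the work surface, level with it; the furniture and walls round the work are solid. World frame = base frame: x ahead of the robot, y to its left, z up, the work surface at z = 0. Lengths are in mm, angles in rad, forces in N, time in s.
With the tool pointing down it reaches from about 350 to 875 mm from the base axis. Payload 4.2 kg.
Tool frame: the origin (TCP) lies at the very end of the fingers, on their centre line; the grasp point (between the pads) lies 19 mm behind it; z points along the fingers, y is the direction in which the jaws open and shut (so a half turn about z gives the same grasp; the last joint's range is limited). The gripper opens to 85 mm and grips with 20 to 120 N. Pads are 22 mm wide; open, the fingers measure 114 mm over their backs; the gripper's body (76 mm by 85 mm) begins 54 mm behind the grasp point. The pads swing forward as they close: fully open they stand 13 mm farther back than shut.
Start: joints at [-1.049, 0.385, 0.008, 0, -1.194, -0.259], TCP at [162.383, -603.516, 231.312] pointing down, gripper open.
Joint ranges: [-3.14, 3.14], [-1.21, 2.06], [-1.07, 1.41], [-3.16, 2.05], [-2.99, -0.16], [-3.1, 3.1]. Speed limits (rad/s): [2.79, 2.79, 3.14, 3.14, 3.14, 3.14].

INTERFACE

Orientations are given as a unit quaternion [x, y, z, w].
In Python, from bench import read_state, get_image, camera_params, job_done gives the robot as it stands.
- The arm moves only by the tool send_rows, never from a script. Its arguments are lists of equal length, an entry for each row: "translation": the shift along the tool's x, y, z in m, a list of three; "yaw": the turn about the tool's z in degrees; "fingers": the closure in counts, from 0 (fully open) to 255 (shut). A call has 1 to 12 rows; each row is the pose to reach, as a shift and turn from the pose measured when the call began, along the tool's axes at that moment; what a row does not reach only later rows make up. A row lasts 1/10 s, in which the tool goes at most 50 mm and 8.59 degrees, less where a joint would pass 70% of its speed; a pose out of reach is approached as far as the arm can. A call with a gripper value outside its range is refused whole. The fingers move at their own pace and stop on an object; the grip force is fixed at half the most. Time passes only in rows, so rows that repeat a pose let the fingers close. It gives the time, the measured TCP pose, the force and the opening at its end, in the units of the state.
- read_state(): the state, without advancing time (a new reading comes with each control period).
- get_image(name): name is "scene" or "top" or "wrist"; returns the picture (480x640x3 uint8, blue, green, red); there is no depth.
- camera_params(name): a dict with "mtx" (3x3 intrinsics, pixels), "rvec" (rotation vector, rad) and "tvec" (3), from world to camera coordinates, as OpenCV has them; the wrist camera has in their place "tool_from_camera" (4x4, takes a point from camera to tool coordinates, whose origin is the TCP and whose axes are the flange's). Camera axes: x right, y down, z forward; pixel columns grow to the right and rows downward; lengths in mm; the calibration is good to about 2 mm. A picture is of the moment at which its call begins: read the wrist's pose just before it. camera_params takes no time and is no camera call.
- job_done(): hands the job in, once; it reports no verdict.
The state is a dict: "clock": time; "joints": joint angles; "joint_vel": joint speeds; "joint_efforts": joint torques, N m; "position": TCP position; "ee_rot": TCP orientation; "contact_force": force on the tool from outside, world axes, zero at the start; "wrist_torque": the same for the moment, N m; "gripper_width": finger opening in mm.
Only numpy, scipy, OpenCV 4.12 (cv2) and the standard library are available. Lean on these libraries where they do the work, as an engineer would, in place of code of your own. Each camera call takes 0.05 s, during which the arm holds its last target.

TASK

The dark shaping plate lies flush in its metal holder with no room for fingers. Push down the plate's end under the tube-rest bars, reaching in slantwise beneath them, until it bears on the sprung rubber buffer hidden in the well and you feel it yield a few millimetres, but do not drive the buffer to its end; the plate then stays tipped with its other end up. Take it by the raised end, draw it out from under the bars and lay it gently down flat, same face up, centred and lengthwise on the two steel ribs of the wooden rest, without disturbing the loose crucible and dropper bottle.

Things in the scene. Friction and masses are not known exactly. Their poses are not given: they have to be found in the camera images.
- holder: Fixed aluminium block 96 (x) x 182 (y) x 80 mm on a thin foot; origin under its centre, y lengthwise, at the start away from the robot (yaw -1.57 +-0.25 rad), front (-x) to the left. Pocket in its top: x +-30.5, y -72.5 to 75, 22 mm deep (rim z 80). Walls 17.5 mm thick, up to the rim, but along y 20 to 92 the front wall is cut down to z 38 so that a slanting finger can follow the plate down.
- tip_edge (a point): Tipping edge, 22 mm under the rim at holder y = 3: the pocket floor ends here and the deep well begins (y 3 to 75). Pressed at its +y end the plate turns about this edge; over about 16 degrees it stays tipped by itself, resting 18 to 30 degrees over on the buffer, its -y end just above the rim. It may slide up to 7 mm to +y as it tips.
- press_spot (a point): Where to press: on the plate's upper face as it lies flush, in the rim plane, holder x = -12, y = 58; axes as the holder's. No straight-down way past the bars: come from the front (-x) with the tool leaning about 40 degrees, fingertips pointing to +x and down, then push straight down.
- bar_tip (a point): Front tip (holder x = -18, z 130) of the middle one of five level round steel tube-rest bars along x, 8 mm thick with 11 mm ball tips, at holder y 12, 30, 48, 66, 84, over the well half of the plate (z 124 to 136). They run back to a post and rail behind the block at x 40 to 62, y 2 to 94, up to z 136.
- plate_center (a point): Centre of the loose dark plate, 56 (x) x 140 (y) x 22 mm (z), 0.14 to 0.27 kg, centre of mass at its centre. Axes are the plate's: y lengthwise, +y to the end under the bars at the start, z out of the upper face. It starts flush in the pocket with 2 to 5 mm of gap around it.
- plate: The same plate; origin at the centre of its underside, axes as those of plate_center.
- buffer (a joint): Compression of the sprung rubber buffer under the plate in the well (18 mm thick, holder x 0, y 58): 0 free, 0.010 m at its end, 1.2 N per mm. Its free top is 20 to 28 mm below the pocket floor; which is not told: feel for it. A press of 5 to 8 N squeezes it 3 to 7 mm. It must yield over 2 mm; over 9 mm (11 N) is too much.
- rest_top (a point): Centre of the rest's bearing plane, 21 mm above the bench: the tops of two steel ribs along x (76 x 14 mm, at y +-45) on a fixed plywood board 86 (x) x 170 (y) x 12 mm. y is lengthwise, away from the robot (yaw -1.67 to -1.17 rad); the plate's length goes along it, either way round.
- rest: The same rest; origin at the centre of its underside on the bench.
- crucible: Bystander: loose off-white crucible 50 mm wide, 42 mm high; origin at the centre of its underside.
- oil_bottle: Bystander: loose small brown dropper bottle, 33 mm wide, 102 mm high; origin at the centre of its underside.

How it is judged (in metres and radians):
On the way, in this order (a step that is already met when the one before it is completed fails the run):
1. the plate's end is pressed down onto the buffer and squeezes it by over 2 mm, the plate tipped (value of joint buffer above 0.002 m and angle between plate_center's own z axis and vertical above 0.28 rad), for 0.05 s.
2. let go, the plate stands tipped by itself, untouched by the fingers (contact force between the fingers and plate below 0.05 N and value of joint buffer below 0.0015 m and angle between plate_center's own z axis and vertical above 0.28 rad), for 0.2 s.
3. the plate is lifted clear of the holder (z of plate_center in the frame of holder above 0.12 m), for 0.1 s.
At the end, for the whole second after the job is handed in: The plate lies flat and still on the rest's two ribs, upper face still up (tilt under 0.08 rad), its centre within 25 mm of the rest's centre and its length within 0.2 rad of the rest's, released (horizontal distance between plate_center and rest_top below 0.025 m and z of plate_center in the frame of rest_top between 0.006 and 0.016 m and angle between the y axis of plate_center and the y axis of rest_top, either way round below 0.2 rad and angle between plate_center's own z axis and vertical below 0.08 rad and linear speed of plate below 0.02 m/s); the robot touches nothing.
It fails at once if the buffer is driven to its end (over 9 mm) (value of joint buffer above 0.009 m).
It fails at once if the crucible is moved more than 20 mm (distance of crucible from where it was at the start of the episode above 0.02 m).
It fails at once if the dropper bottle is moved more than 20 mm (distance of oil_bottle from where it was at the start of the episode above 0.02 m).
It fails at once if the plate is dropped: it strikes the rest hard (contact force between plate and rest above 60 N).
It also fails if it takes over 61 s, if anything falls off the work surface, if the arm or the gripper's body presses on something with over 40 N, if the wrist force passes 120 N, or if a joint passes its speed limit or range.

## Working session

There is one attempt and no reset: what is moved stays moved. The work goes in short steps, Python scripts to look and compute and a tool call to move; the robot and the scene stay as the last step left them, time stands still between calls to the robot, and variables do not carry over. Pictures are saved under pics/ and viewed, and the job is handed in when it is done.

Besides the shell and the picture viewer there is one more tool, called after "Call:" by a JSON object that holds its "op" and its "data". send_rows: Moves the arm, as the interface text tells. Its arguments: {"type":"object","properties":{"translation":{"type":"array","items":{"type":"array","items":{"type":"number"}}},"yaw":{"type":"array","items":{"type":"number"}},"fingers":{"type":"array","items":{"type":"number"}}},"required":["translation","yaw","fingers"]}

```bash
ls; mkdir -p pics; cat > h.py <<'E'
import numpy as np,cv2,json
from bench import *
from scipy.spatial.transform import Rotation as R
def snap(n,f):
    im=get_image(n); cv2.imwrite('pics/'+f+'.png',im); return im
def proj(n,P):
    c=camera_params(n); p,_=cv2.projectPoints(np.array(P,float).reshape(-1,3),np.array(c['rvec'],float),np.array(c['tvec'],float),np.array(c['mtx'],float),None); return p[:,0]
def ray(n,uv,z):
    c=camera_params(n); Rm=cv2.Rodrigues(np.array(c['rvec'],float))[0]; t=np.array(c['tvec'],float).ravel(); C=-Rm.T@t
    d=Rm.T@np.linalg.inv(np.array(c['mtx'],float))@np.array([uv[0],uv[1],1.]); return C+d*(z-C[2])/d[2]
E
python3 - <<'E'
from h import *
print(read_state())
for n in('scene','top','wrist'):
    snap(n,n+'0'); c=camera_params(n); print(n,c)
    if n!='wrist':
        Rm=cv2.Rodrigues(np.array(c['rvec'],float))[0];print(-Rm.T@np.array(c['tvec'],float).ravel())
E
```

```text
pics
{'clock': 0.0, 'joints': array([-1.04942265e+00,  3.85566880e-01,  6.61006192e-03, -5.12816695e-04,
       -1.19399794e+00, -2.58574018e-01]), 'joint_vel': array([ 0.001298  , -0.00032557,  0.00136403,  0.00070137,  0.00087037,
        0.0002378 ]), 'joint_efforts': array([ 1.12921185e-03, -3.92291415e+01,  1.88403332e+01,  4.18613881e+00,
       -4.67799866e-03, -1.18299557e-06]), 'position': array([ 162.21632632, -602.96853784,  230.20713478]), 'ee_rot': array([-1.30928167e-01,  9.91391241e-01,  1.08878804e-03, -1.89854009e-04]), 'contact_force': array([0.32632504, 0.01974024, 0.38698843]), 'wrist_torque': array([-0.03036508, -0.00297587,  0.01805517]), 'gripper_width': 85.53628377511512}
scene {'mtx': array([[455.61761122,   0.        , 324.73125047],
       [  0.        , 455.61761122, 239.65900052],
       [  0.        ,   0.        ,   1.        ]]), 'rvec': array([ 0.58301566, -2.71053053,  1.06331885]), 'tvec': array([571.00800214, 258.93952856, 754.89859239])}
[371.70147546 529.44381181 737.90173196]
top {'mtx': array([[578.13785522,   0.        , 318.17365278],
       [  0.        , 578.13785522, 238.36506072],
       [  0.        ,   0.        ,   1.        ]]), 'rvec': array([ 2.2361721 , -1.95804604,  0.21437395]), 'tvec': array([-60.51833674, 643.8433937 , 875.23836335])}
[ 4.44888703e+02 -3.20006949e-01  9.93132880e+02]
wrist {'mtx': array([[362.92465037,   0.        , 323.4619594 ],
       [  0.        , 362.92465037, 242.06848226],
       [  0.        ,   0.        ,   1.        ]]), 'tool_from_camera': array([[ 3.59227998e-04, -9.48273300e-01, -3.17454910e-01,
         8.20604414e+01],
       [ 9.99999935e-01,  3.50669642e-04,  8.40979776e-05,
         1.09657363e+00],
       [ 3.15739330e-05, -3.17454920e-01,  9.48273364e-01,
        -1.42189710e+02],
       [ 0.00000000e+00,  0.00000000e+00,  0.00000000e+00,
         1.00000000e+00]])}
```

View pics/scene0.png

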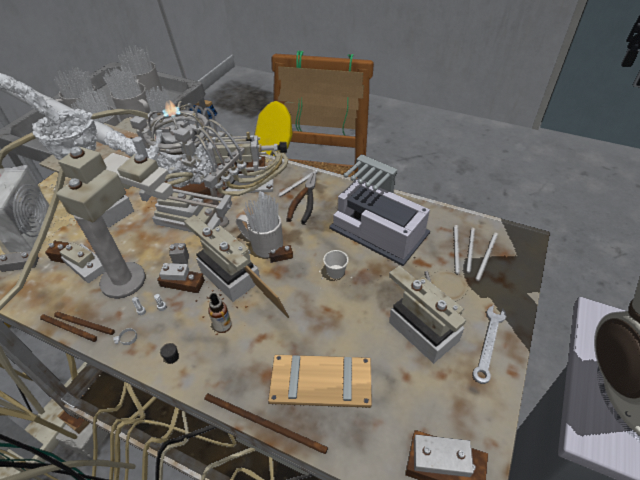

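View pics/top0.png

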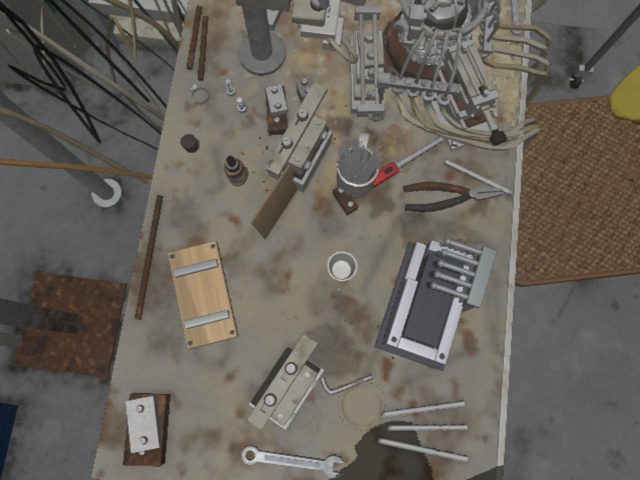

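View pics/wrist0.png

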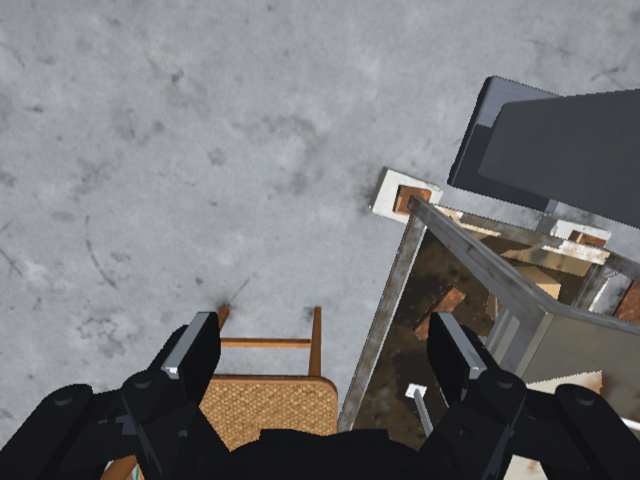

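```bash
python3 - <<'E'
from h import *
im=cv2.imread('pics/top0.png'); c=im[225:375,365:505]; cv2.imwrite('pics/c1.png',cv2.resize(c,None,fx=5,fy=5,interpolation=cv2.INTER_CUBIC)[:, :800] if 0 else cv2.resize(c,(560,600),interpolation=cv2.INTER_CUBIC))
im=cv2.imread('pics/scene0.png'); c=im[150:262,320:440]; cv2.imwrite('pics/c2.png',cv2.resize(c,(640,597),interpolation=cv2.INTER_CUBIC))
im=cv2.imread('pics/top0.png'); c=im[230:360,150:260]; cv2.imwrite('pics/c3.png',cv2.resize(c,(508,600),interpolation=cv2.INTER_CUBIC))
print(proj('top',[[500,0,0],[600,0,0],[500,-100,0]]))
E
```

```text
[[321.36554097 332.46242707]
 [328.89906756 274.66278941]
 [379.90959611 340.34548418]]
```

View pics/c1.png

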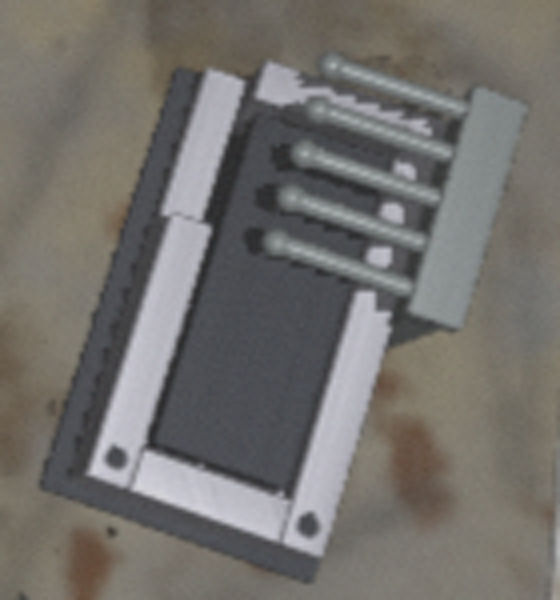

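View pics/c2.png

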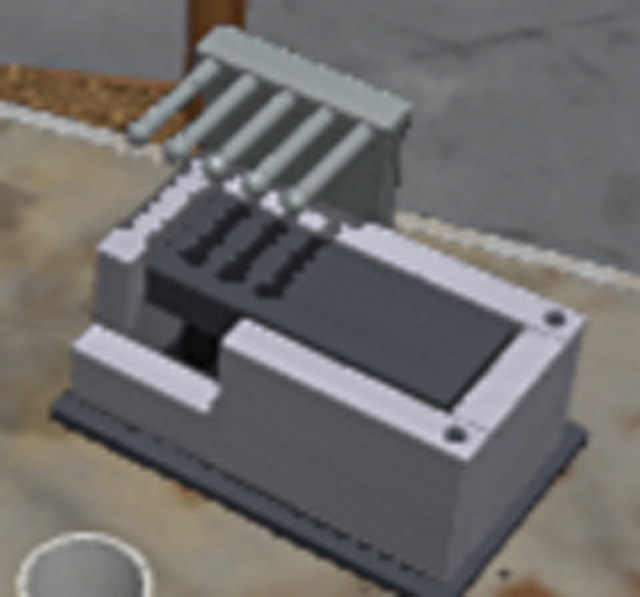

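View pics/c3.png

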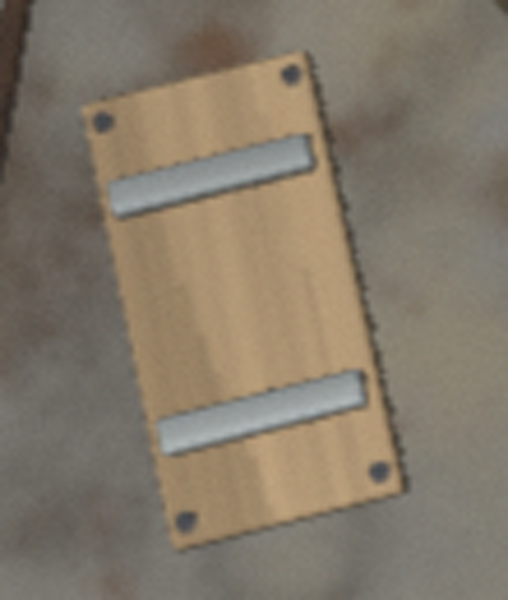

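```bash
cat > fit.py <<'E'
from h import *
from scipy.optimize import least_squares
def tf(p,P):
    P=np.array(P,float); c,s=np.cos(p[2]),np.sin(p[2]); o=P.copy()
    o[:,0]=p[0]+c*P[:,0]-s*P[:,1]; o[:,1]=p[1]+s*P[:,0]+c*P[:,1]; return o
def fit(obs,p0):
    f=lambda p: np.concatenate([(proj(n,tf(p,P))-np.array(uv)).ravel() for n,P,uv in obs])
    r=least_squares(f,p0,loss='soft_l1'); return r.x,f(r.x).reshape(-1,2)
E
python3 - <<'E'
from fit import *
b=[(12,272,243),(30,288,197),(48,302,155),(66,318,110),(84,331,66)]
P=[[48,-91,80],[-48,-91,80],[-48,20,80],[-30.5,91,80],[-30.5,20,80]]
U=[(318,557),(87,475),(163,215),(265,63),(210,225)]
uv=[(365+a/4-.4,225+c/4-.4) for a,c in U]
# scene crop c2: scale 640/120
P2=[[48,-91,80],[-48,-91,80],[-48,20,80],[-48,20,38],[-48,91,38],[-30.5,91,80],[30.5,-72.5,80]]
U2=[(584,320),(463,460),(222,348),(212,412),(73,345),(97,250),(527,320)]
uv2=[(320+a/5.333-.4,150+c/5.333-.4) for a,c in U2]
h,r=fit([('top',P,uv),('scene',P2,uv2)],[500,-170,-1.57]); print(h);print(r.round(1))
np.save('holder.npy',h)
ob=[(365+a/4-.4,225+c/4-.4) for _,a,c in b]
for x in(-18,-12.5):
  print(x,(proj('top',tf(h,[[x,y,130] for y,_,_ in b]))-ob).round(1).tolist())
# ball positions in holder frame from top
i=lambda q:np.array([[np.cos(h[2]),np.sin(h[2])],[-np.sin(h[2]),np.cos(h[2])]])@(q[:2]-h[:2])
for o in ob: print('ball',i(ray('top',o,130)).round(1))
# plate corners
for n,(u,v) in {'nl':(155,445),'nr':(290,487),'bar wall':(250,110)}.items(): print(n,i(ray('top',(365+u/4-.4,225+v/4-.4),80)).round(1))
for n,(u,v) in {'fl':(147,268),'nl':(452,408),'nr':(521,322)}.items(): print('sc',n,i(ray('scene',(320+u/5.333-.4,150+v/5.333-.4),80)).round(1))
# rest, ribs z21, board top z12
P=[[-43,85,12],[43,85,12],[43,-85,12],[-43,-85,12]]
U=[(82,106),(308,52),(405,490),(176,550)]
uv=[(150+a*110/508-.4,230+c*130/600-.4) for a,c in U]
g,r=fit([('top',P,uv)],[500,200,-1.4]); print(g,r.round(1)); np.save('rest.npy',g)
# others
print('bottle top',ray('top',(231,162),100),'cru',ray('top',(341,266),42),ray('top',(341,268),0))
E
```

```text
[ 571.11914145 -165.90821802   -1.77622696]
[[ 0.1  0.6]
 [-1.3  0.1]
 [ 1.1 -1.6]
 [-0.9 -1.1]
 [-0.2 -0.5]
 [ 1.3 -0.8]
 [ 1.3 -0. ]
 [-0.4 -1.5]
 [ 0.7  0.7]
 [-0.  -0. ]
 [ 0.1 -0.7]
 [ 0.1  0.4]]
-18 [[-3.7, -2.0], [-4.2, -1.7], [-4.3, -2.3], [-4.8, -2.0], [-4.7, -1.9]]
-12.5 [[-0.2, -0.8], [-0.7, -0.5], [-0.8, -1.1], [-1.4, -0.9], [-1.2, -0.8]]
ball [-11.8  10.9]
ball [-11.2  29.6]
ball [-10.9  46.8]
ball [-10.1  65.4]
ball [-10.4  83.5]
nl [-24.6 -70.4]
nr [ 29.7 -68.3]
bar wall [-28.7  69.2]
sc fl [-29.8  67.1]
sc nl [-28.2 -72.1]
sc nr [ 29.  -70.5]
[537.38563889 209.77586185  -1.18556583] [[ 0.1 -0.3]
 [-0.2 -0.7]
 [ 0.5  0.4]
 [-0.3  0.5]]
bottle top [747.1015172  181.72015928 100.        ] cru [610.57020705 -18.14406676  42.        ] [614.38853609 -19.36634775   0.        ]
```

```bash
cat > mv.py <<'E'
from fit import *
H=np.load('holder.npy'); RS=np.load('rest.npy')
def hw(x,y,z): return tf(H,[[x,y,z]])[0]
def wh(p):
    c,s=np.cos(H[2]),np.sin(H[2]); d=np.array(p[:2])-H[:2]; return np.array([c*d[0]+s*d[1],-s*d[0]+c*d[1],p[2]])
def plan(target,jaw=None):
    s=read_state(); Rt=R.from_quat(s['ee_rot']); M=Rt.as_matrix(); p=np.array(s['position'])
    t=Rt.inv().apply(np.array(target)-p)/1000
    print('t',round(s['clock'],2),'pos',p.round(1),'holder',wh(p).round(1),'F',np.round(s['contact_force'],1),'w',round(s['gripper_width'],1),'tilt',np.degrees(np.arccos(-M[2,2])).round(2),'j6',s['joints'][5].round(2))
    print('shift',t.round(4))
    if jaw is not None:
        d=Rt.inv().apply(np.array([np.cos(jaw),np.sin(jaw),0])); a=np.degrees(np.arctan2(-d[0],d[1])); a=(a+90)%180-90
        print('yaw',a.round(2), 'alt',a-180*np.sign(a))
E
python3 - <<'E'
from mv import *
M=R.from_quat(read_state()['ee_rot']).as_matrix(); print(M.round(3))
plan(hw(-60,40,220), H[2]+np.pi/2)
E
```

```text
[[-0.966 -0.26  -0.001]
 [-0.26   0.966  0.002]
 [ 0.     0.002 -1.   ]]
t 0.15 pos [ 162.3 -603.1  230.5] holder [ 511.4 -311.1  230.5] F [ 0.2 -0.5 -0.2] w 85.5 tilt 0.09 j6 -0.26
shift [-0.5711  0.3515  0.011 ]
yaw -63.18 alt 116.8211299433589
```

Call:
{"op": "send_rows", "data": {"translation": [[-0.571,0.3515,0.011],[-0.571,0.3515,0.011],[-0.571,0.3515,0.011],[-0.571,0.3515,0.011],[-0.571,0.3515,0.011],[-0.571,0.3515,0.011],[-0.571,0.3515,0.011],[-0.571,0.3515,0.011],[-0.571,0.3515,0.011],[-0.571,0.3515,0.011],[-0.571,0.3515,0.011],[-0.571,0.3515,0.011]], "yaw": [-63.2,-63.2,-63.2,-63.2,-63.2,-63.2,-63.2,-63.2,-63.2,-63.2,-63.2,-63.2], "fingers": [255,255,255,255,255,255,255,255,255,255,255,255]}}

```text
clock: 1.35
position: [574.8, -165.1, 221.0]
ee_rot: [-0.631, 0.776, 0.001, 0.0]
contact_force: [0.3, -0.9, 0.9]
gripper_width: -0.0
```

```bash
python3 - <<'E'
from mv import *
plan(hw(-60,40,220), H[2]+np.pi/2)
E
```

```text
t 1.35 pos [ 574.8 -165.1  221. ] holder [ -1.6   3.4 221. ] F [ 0.3 -0.9  0.9] w -0.0 tilt 0.11 j6 -0.19
shift [-0.0584 -0.0367  0.001 ]
yaw 0.04 alt -179.96188677197537
```

Call:
{"op": "send_rows", "data": {"translation": [[-0.058,-0.037,0.001],[-0.058,-0.037,0.001],[-0.058,-0.037,0.041],[-0.058,-0.037,0.041],[-0.058,-0.037,0.041],[-0.058,-0.037,0.041]], "yaw": [0,0,0,0,0,0], "fingers": [255,255,255,255,255,255]}}

```text
clock: 1.95
position: [623.3, -116.7, 181.9]
ee_rot: [-0.631, 0.776, -0.0, 0.001]
contact_force: [0.3, -0.1, 0.5]
gripper_width: -0.1
```

```bash
python3 - <<'E'
from mv import *
plan(hw(-34,40,110), H[2]+np.pi/2)
im=snap('scene','s1'); c=im[60:260,280:480]; cv2.imwrite('pics/s1c.png',cv2.resize(c,(600,600),interpolation=cv2.INTER_CUBIC))
snap('wrist','w1')
E
```

```text
t 1.95 pos [ 623.3 -116.7  181.9] holder [-58.8  41.  181.9] F [ 0.3 -0.1  0.5] w -0.1 tilt 0.1 j6 -0.27
shift [0.0249 0.0011 0.0719]
yaw 0.0 alt -179.9991031926694
```

View pics/s1c.png

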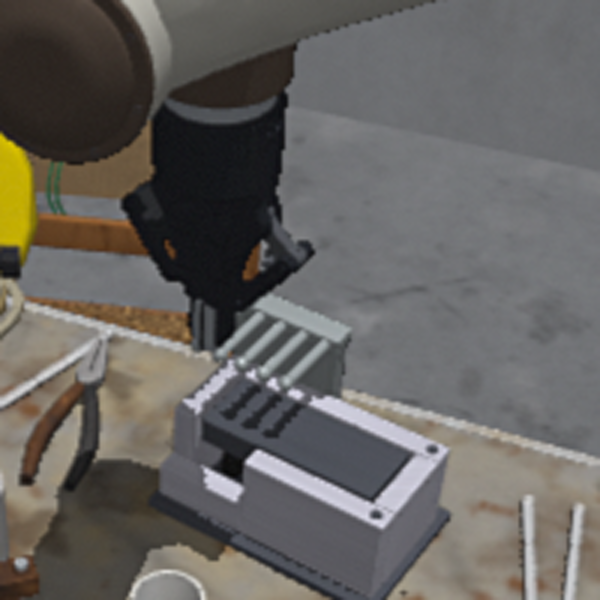

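View pics/w1.png

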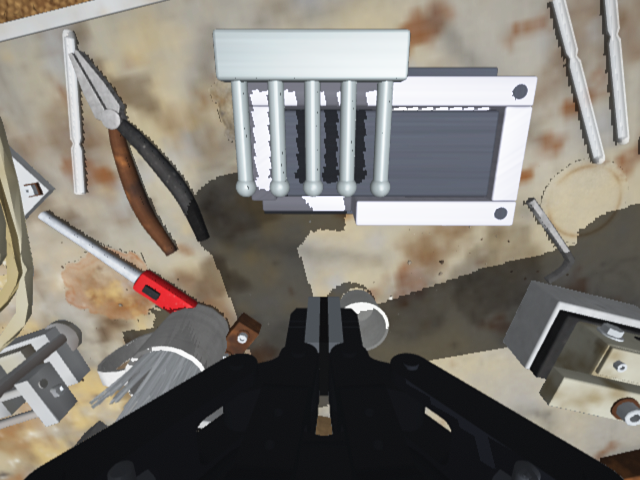

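```bash
python3 - <<'E'
from mv import *
c=camera_params('wrist'); T=np.array(c['tool_from_camera']);K=np.array(c['mtx']);Ti=np.linalg.inv(T)
def pw(P):
    q=(Ti@np.c_[np.array(P,float),np.ones(len(P))].T)[:3]; q=K@q; return (q[:2]/q[2]).T.round(0)
for x in (11,13.5):
  for z in (0,-10,-20,-30,-40,-55,-73): print(x,z,pw([[x,-14.5,z],[x,14.5,z]]).tolist())
im=cv2.imread('pics/w1.png')[270:480,180:460]; im=np.clip(im.astype(float)*2.5+20,0,255).astype(np.uint8)
cv2.imwrite('pics/w1c.png',cv2.resize(im,(800,600),interpolation=cv2.INTER_CUBIC))
E
```

```text
11 0 [[288.0, 291.0], [355.0, 291.0]]
11 -10 [[286.0, 302.0], [357.0, 302.0]]
11 -20 [[283.0, 314.0], [359.0, 314.0]]
11 -30 [[280.0, 329.0], [362.0, 329.0]]
11 -40 [[277.0, 345.0], [365.0, 345.0]]
11 -55 [[270.0, 376.0], [371.0, 376.0]]
11 -73 [[260.0, 425.0], [380.0, 425.0]]
13.5 0 [[288.0, 286.0], [355.0, 286.0]]
13.5 -10 [[285.0, 296.0], [357.0, 296.0]]
13.5 -20 [[283.0, 308.0], [360.0, 308.0]]
13.5 -30 [[280.0, 322.0], [362.0, 322.0]]
13.5 -40 [[276.0, 339.0], [365.0, 339.0]]
13.5 -55 [[270.0, 368.0], [371.0, 368.0]]
13.5 -73 [[259.0, 417.0], [380.0, 417.0]]
```

View pics/w1c.png

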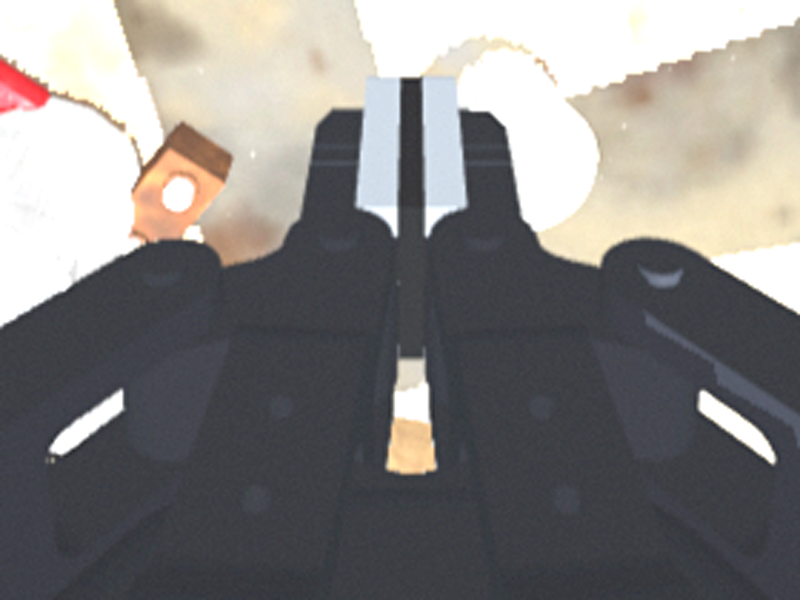

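Call:
{"op": "send_rows", "data": {"translation": [[0.019,0.007,0],[0.019,0.007,0.04],[0.019,0.007,0.08],[0.019,0.007,0.087],[0.019,0.007,0.087],[0.019,0.007,0.087]], "yaw": [0,0,0,0,0,0], "fingers": [255,255,255,255,255,255]}}

```text
clock: 2.65
position: [614.3, -134.1, 97.5]
ee_rot: [-0.631, 0.776, -0.002, 0.003]
contact_force: [1.1, 0.0, 1.1]
gripper_width: 0.2
```

```bash
python3 - <<'E'
from mv import *
plan(hw(-33,34,84), H[2]+np.pi/2)
im=snap('scene','s2'); c=im[120:260,300:440]; cv2.imwrite('pics/s2c.png',cv2.resize(np.clip(c*1.4,0,255),(600,600),interpolation=cv2.INTER_CUBIC))
im=snap('wrist','w2')[100:400,140:540];cv2.imwrite('pics/w2c.png',cv2.resize(np.clip(im*1.4,0,255),(800,600),interpolation=cv2.INTER_CUBIC))
E
```

```text
t 2.65 pos [ 614.3 -134.1   97.5] holder [-39.9  35.8  97.5] F [1.1 0.  1.1] w 0.2 tilt 0.36 j6 -0.25
shift [0.0069 0.0019 0.0135]
yaw 0.01 alt -179.9870543214429[ WARN:0@2.591] global loadsave.cpp:1063 imwrite_ Unsupported depth image for selected encoder is fallbacked to CV_8U.
```

View pics/s2c.png

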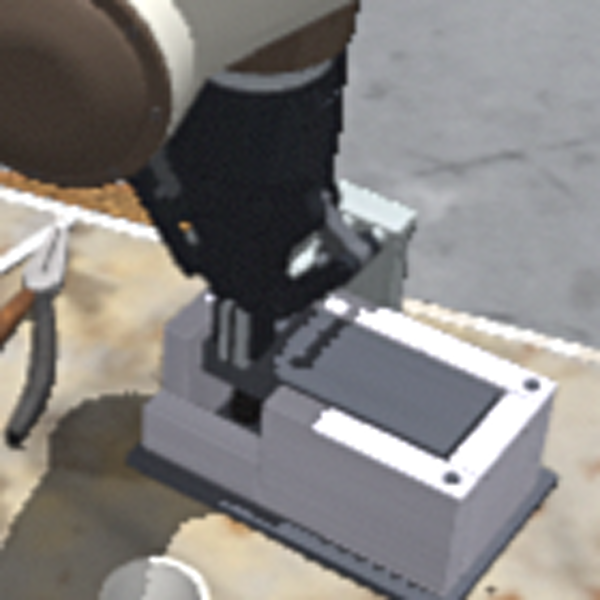

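View pics/w2c.png

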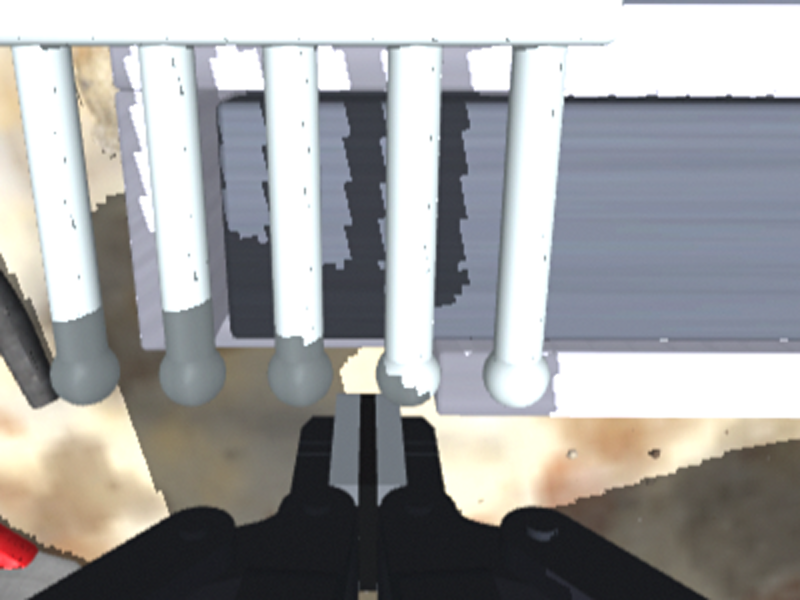

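```bash
cat >> mv.py <<'E'
def wray(uv,z,state=None):
    s=state or read_state(); c=camera_params('wrist'); T=np.array(c['tool_from_camera']);K=np.array(c['mtx'])
    Rw=R.from_quat(s['ee_rot']).as_matrix(); d=T[:3,:3]@np.linalg.inv(K)@[uv[0],uv[1],1]; d=Rw@d; C=Rw@T[:3,3]+s['position']
    return C+d*(z-C[2])/d[2]
E
python3 - <<'E'
from mv import *
f=lambda u,v:(140+u/2,100+v/2)
for n,u,v,z in [('b12',517,376,130),('b30',408,378,130),('b48',300,371,130),('b66',192,375,130),('b84',85,372,130),('pf',600,340,80),('pf',700,340,80),('pfl',232,337,80),('pbl',220,97,80),('rimf',700,415,80),('rimback',700,100,80)]:
    print(n,wh(wray(f(u,v),z)).round(1))
E
```

```text
b12 [-12.2   9.8 130. ]
b30 [-12.6  27.9 130. ]
b48 [-11.4  45.9 130. ]
b66 [-12.2  63.9 130. ]
b84 [-11.7  81.7 130. ]
pf [-26.8 -20.4  80. ]
pf [-26.8 -44.1  80. ]
pfl [-26.4  67.2  80. ]
pbl [29.2 66.5 80. ]
rimf [-46.8 -47.   80. ]
rimback [ 28.7 -35.9  80. ]
```

```bash
python3 - <<'E'
from mv import *
H2=H.copy(); H2[:2]=hw(0.7,-2.1,0)[:2]; np.save('holder.npy',H2); print(H2)
E
python3 - <<'E'
from mv import *
plan(hw(-31,35,84), H[2]+np.pi/2)
E
```

```text
[ 568.92050554 -166.16512289   -1.77622696]
t 2.75 pos [ 614.4 -133.7   97.7] holder [-41.   37.9  97.7] F [0.9 0.  0.6] w -0.3 tilt 0.41 j6 -0.25
shift [0.01   0.003  0.0136]
yaw 0.02 alt -179.9821226143922
```

Call:
{"op": "send_rows", "data": {"translation": [[0.005,0.003,0.004],[0.01,0.003,0.008],[0.01,0.003,0.012],[0.01,0.003,0.012],[0.01,0.003,0.012]], "yaw": [0,0,0,0,0], "fingers": [255,255,255,255,255]}}

```text
clock: 3.25
position: [609.4, -143.0, 85.4]
ee_rot: [-0.631, 0.776, -0.002, 0.003]
contact_force: [1.1, 0.1, 0.5]
gripper_width: -0.1
```

```bash
python3 - <<'E'
from mv import *
plan(hw(-31,35,80), H[2]+np.pi/2)
E
```

```text
t 3.25 pos [ 609.4 -143.    85.4] holder [-31.   34.9  85.4] F [1.1 0.1 0.5] w -0.1 tilt 0.38 j6 -0.23
shift [-0.     -0.      0.0054]
yaw 0.01 alt -179.98717703984835
```

Call:
{"op": "send_rows", "data": {"translation": [[0,0,0.002],[0,0,0.004],[0,0,0.006],[0,0,0.008],[0,0,0.008]], "yaw": [0,0,0,0,0], "fingers": [255,255,255,255,255]}}

```text
clock: 3.75
position: [609.2, -142.9, 76.9]
ee_rot: [-0.631, 0.776, -0.001, 0.003]
contact_force: [0.1, 1.5, -0.3]
gripper_width: -0.1
```

```bash
python3 - <<'E'
from mv import *
plan(hw(-31,35,74), H[2]+np.pi/2)
snap('scene','s3')
im=cv2.imread('pics/s3.png'); c=im[120:260,300:440]; cv2.imwrite('pics/s3c.png',cv2.resize(np.clip(c*1.4,0,255).astype(np.uint8),(600,600),interpolation=cv2.INTER_CUBIC))
E
```

```text
t 3.75 pos [ 609.2 -142.9   76.9] holder [-31.   34.7  76.9] F [ 0.1  1.5 -0.3] w -0.1 tilt 0.33 j6 -0.23
shift [-0.     -0.0003  0.0029]
yaw 0.01 alt -179.98708433794042
```

View pics/s3c.png

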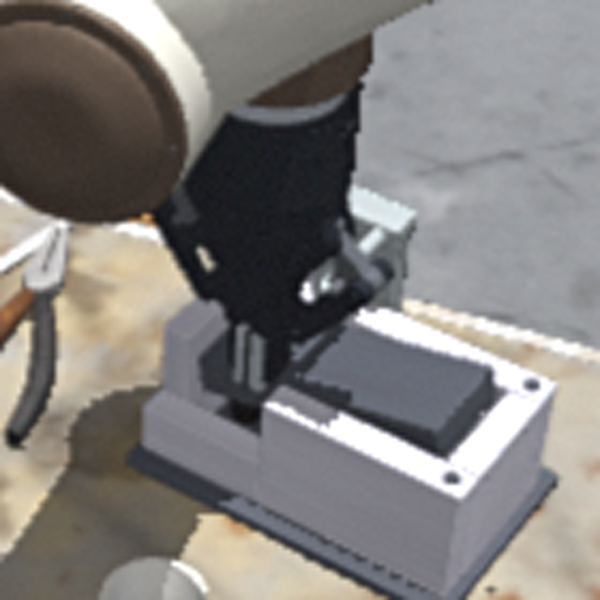

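Call:
{"op": "send_rows", "data": {"translation": [[0,0,0.001],[0,0,0.002],[0,0,0.003],[0,0,0.004],[0,0,0.004]], "yaw": [0,0,0,0,0], "fingers": [255,255,255,255,255]}}

```text
clock: 4.3
position: [609.1, -142.9, 72.9]
ee_rot: [-0.631, 0.776, -0.001, 0.002]
contact_force: [-0.0, -0.4, 0.1]
gripper_width: 0.1
```

```bash
python3 - <<'E'
from mv import *
plan(hw(-31,35,70), H[2]+np.pi/2)
snap('scene','s4')
im=cv2.imread('pics/s4.png'); c=im[120:260,300:440]; cv2.imwrite('pics/s4c.png',cv2.resize(np.clip(c*1.4,0,255).astype(np.uint8),(600,600),interpolation=cv2.INTER_CUBIC))
E
```

```text
t 4.3 pos [ 609.1 -142.9   72.9] holder [-30.9  34.6  72.9] F [-0.  -0.4  0.1] w 0.1 tilt 0.32 j6 -0.23
shift [-0.0001 -0.0004  0.0029]
yaw 0.01 alt -179.99241830991718
```

View pics/s4c.png

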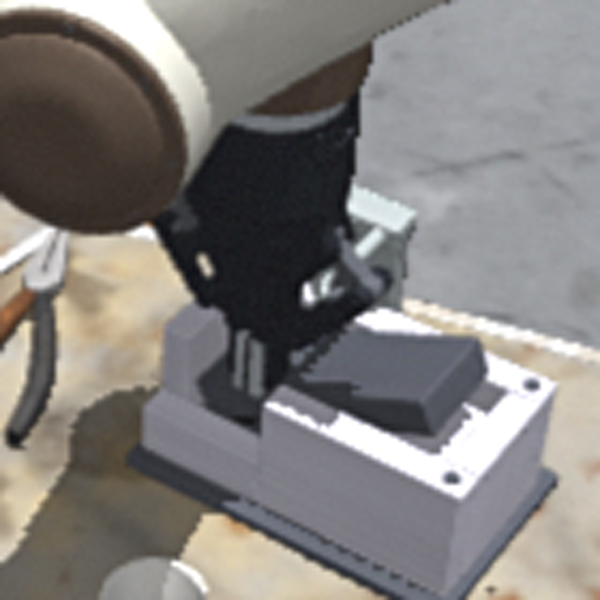

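Call:
{"op": "send_rows", "data": {"translation": [[0,0,0.0005],[0,0,0.001],[0,0,0.001]], "yaw": [0,0,0], "fingers": [255,255,255]}}

```text
clock: 4.65
position: [609.2, -143.0, 71.9]
ee_rot: [-0.631, 0.776, -0.001, 0.002]
contact_force: [0.0, -0.2, 0.8]
gripper_width: 0.2
```

Call:
{"op": "send_rows", "data": {"translation": [[0,0,0.0005],[0,0,0.001],[0,0,0.001]], "yaw": [0,0,0], "fingers": [255,255,255]}}

```text
clock: 4.95
position: [609.4, -143.0, 71.1]
ee_rot: [-0.631, 0.776, -0.002, 0.003]
contact_force: [-0.5, 0.3, 0.6]
gripper_width: -0.4
```

Call:
{"op": "send_rows", "data": {"translation": [[0,0,0.0005],[0,0,0.001],[0,0,0.001]], "yaw": [0,0,0], "fingers": [255,255,255]}}

```text
clock: 5.25
position: [609.7, -142.9, 70.5]
ee_rot: [-0.631, 0.776, -0.002, 0.003]
contact_force: [0.7, 0.3, 2.6]
gripper_width: 0.1
```

```bash
python3 - <<'E'
from mv import *
plan(hw(-31,35,70), H[2]+np.pi/2)
im=snap('scene','s5'); c=im[120:260,300:440]; cv2.imwrite('pics/s5c.png',cv2.resize(np.clip(c*1.4,0,255).astype(np.uint8),(600,600),interpolation=cv2.INTER_CUBIC))
E
```

```text
t 5.25 pos [ 609.7 -142.9   70.5] holder [-31.1  35.2  70.5] F [0.7 0.3 2.6] w 0.1 tilt 0.39 j6 -0.23
shift [0.0001 0.0002 0.0005]
yaw 0.03 alt -179.96884263982875
```

View pics/s5c.png

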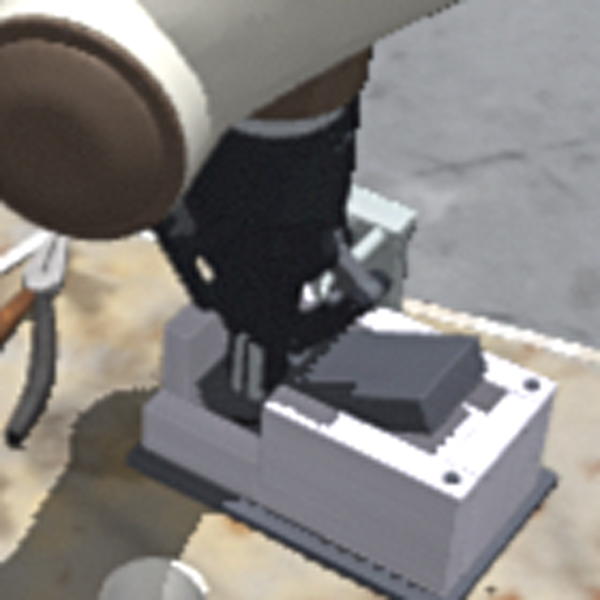

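Call:
{"op": "send_rows", "data": {"translation": [[0,0,0.0005],[0,0,0.001],[0,0,0.001]], "yaw": [0,0,0], "fingers": [255,255,255]}}

```text
clock: 5.6
position: [610.1, -142.9, 69.8]
ee_rot: [-0.631, 0.776, -0.002, 0.003]
contact_force: [-0.3, 0.8, 4.9]
gripper_width: -0.1
```

Call:
{"op": "send_rows", "data": {"translation": [[0,0,0.0005],[0,0,0.001],[0,0,0.001]], "yaw": [0,0,0], "fingers": [255,255,255]}}

```text
clock: 5.9
position: [610.5, -142.9, 69.2]
ee_rot: [-0.631, 0.776, -0.003, 0.004]
contact_force: [-0.8, 1.2, 5.3]
gripper_width: 0.5
```

Call:
{"op": "send_rows", "data": {"translation": [[0,0,0.0005],[0,0,0.001],[0,0,0.001]], "yaw": [0,0,0], "fingers": [255,255,255]}}

```text
clock: 6.2
position: [610.9, -142.8, 68.8]
ee_rot: [-0.631, 0.775, -0.003, 0.004]
contact_force: [-1.5, 0.8, 6.0]
gripper_width: -0.1
```

```bash
python3 - <<'E'
from mv import *
plan(hw(-31,35,70), H[2]+np.pi/2)
im=snap('scene','s6'); c=im[120:260,300:440]; cv2.imwrite('pics/s6c.png',cv2.resize(np.clip(c*1.4,0,255).astype(np.uint8),(600,600),interpolation=cv2.INTER_CUBIC))
plan(hw(-31,35,70), H[2]+np.pi/2)
E
```

```text
t 6.2 pos [ 610.9 -142.8   68.8] holder [-31.4  36.3  68.8] F [-1.5  0.8  6. ] w -0.1 tilt 0.55 j6 -0.23
shift [ 0.0004  0.0013 -0.0012]
yaw 0.07 alt -179.93034963643248
t 6.25 pos [ 610.9 -142.8   68.8] holder [-31.4  36.3  68.8] F [-0.7  0.9  7. ] w 0.1 tilt 0.55 j6 -0.23
shift [ 0.0004  0.0013 -0.0012]
yaw 0.07 alt -179.92759606664237
```

View pics/s6c.png

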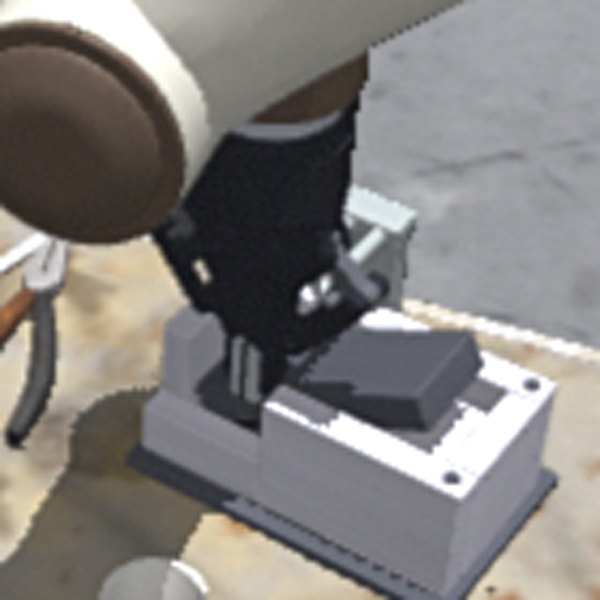

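Call:
{"op": "send_rows", "data": {"translation": [[0,0,0.0005],[0,0,0.001],[0,0,0.0013]], "yaw": [0,0,0], "fingers": [255,255,255]}}

```text
clock: 6.55
position: [611.3, -142.8, 68.3]
ee_rot: [-0.632, 0.775, -0.003, 0.004]
contact_force: [-0.8, 0.4, 7.3]
gripper_width: 0.1
```

Call:
{"op": "send_rows", "data": {"translation": [[0,0,0.0005],[0,0,0.001],[0,0,0.0013]], "yaw": [0,0,0], "fingers": [255,255,255]}}

```text
clock: 6.85
position: [611.8, -142.8, 68.0]
ee_rot: [-0.632, 0.775, -0.004, 0.005]
contact_force: [-1.0, 0.9, 8.4]
gripper_width: 0.1
```

Call:
{"op": "send_rows", "data": {"translation": [[0,-0.0005,0.0005],[0,-0.001,0.001],[0,-0.001,0.0015]], "yaw": [0,0,0], "fingers": [255,255,255]}}

```text
clock: 7.15
position: [613.4, -143.1, 67.4]
ee_rot: [-0.632, 0.775, -0.004, 0.005]
contact_force: [-1.1, 2.2, 7.9]
gripper_width: -0.3
```

```bash
python3 - <<'E'
from mv import *
plan(hw(-31,35,70), H[2]+np.pi/2)
im=snap('top','t7'); c=im[225:375,365:505]; cv2.imwrite('pics/t7c.png',cv2.resize(c,(560,600),interpolation=cv2.INTER_CUBIC))
E
```

```text
t 7.15 pos [ 613.4 -143.1   67.4] holder [-31.7  38.9  67.4] F [-1.1  2.2  7.9] w -0.3 tilt 0.76 j6 -0.23
shift [ 0.0007  0.0038 -0.0026]
yaw 0.15 alt -179.84880522404043
```

View pics/t7c.png

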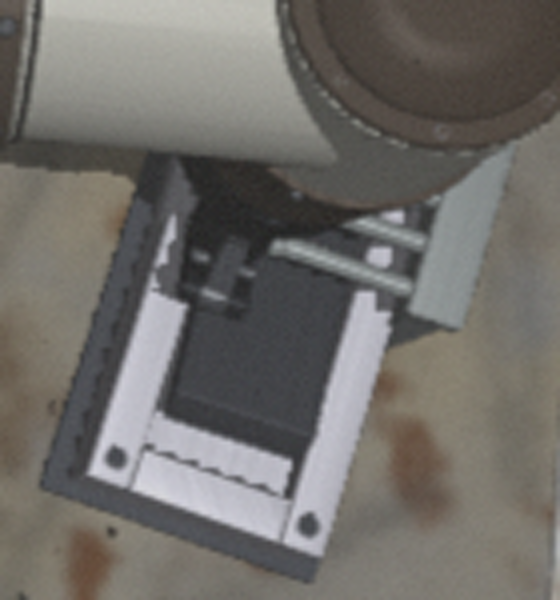

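Call:
{"op": "send_rows", "data": {"translation": [[0,0,-0.003],[0,0,-0.008],[-0.003,0,-0.02],[-0.005,0,-0.06],[-0.005,0,-0.11],[-0.005,0,-0.13],[-0.005,0,-0.13],[-0.005,0,-0.13]], "yaw": [0,0,0,0,0,0,0,0], "fingers": [255,255,255,255,255,255,255,255]}}

```text
clock: 8.0
position: [612.3, -137.7, 197.7]
ee_rot: [-0.632, 0.775, -0.004, 0.005]
contact_force: [-0.9, -0.7, -0.9]
gripper_width: -0.0
```

```bash
python3 - <<'E'
from mv import *
plan(hw(0,-110,180), H[2])
im=snap('scene','s8'); c=im[120:260,300:440]; cv2.imwrite('pics/s8c.png',cv2.resize(np.clip(c*1.4,0,255).astype(np.uint8),(600,600),interpolation=cv2.INTER_CUBIC))
E
```

```text
t 8.0 pos [ 612.3 -137.7  197.7] holder [-36.7  36.7 197.7] F [-0.9 -0.7 -0.9] w -0.0 tilt 0.78 j6 -0.24
shift [0.0364 0.147  0.0157]
yaw -89.86 alt 90.13714348459393
```

View pics/s8c.png

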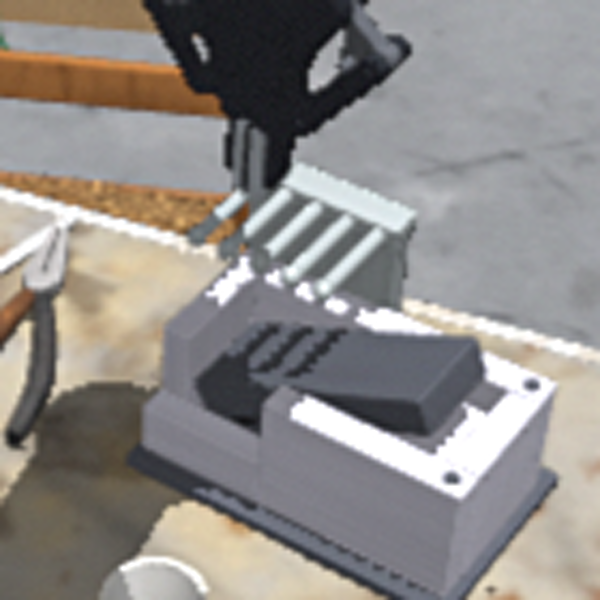

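```bash
python3 - <<'E'
from mv import *
im=snap('top','t8'); a=cv2.imread('pics/t7.png')[280:350,395:455]; b=im[280:350,395:455]
o=np.hstack([cv2.resize(x,(400,467),interpolation=cv2.INTER_CUBIC) for x in(a,b)]); cv2.imwrite('pics/t78.png',np.clip(o*1.5,0,255).astype(np.uint8))
E
```

```text
(no output)
```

View pics/t78.png

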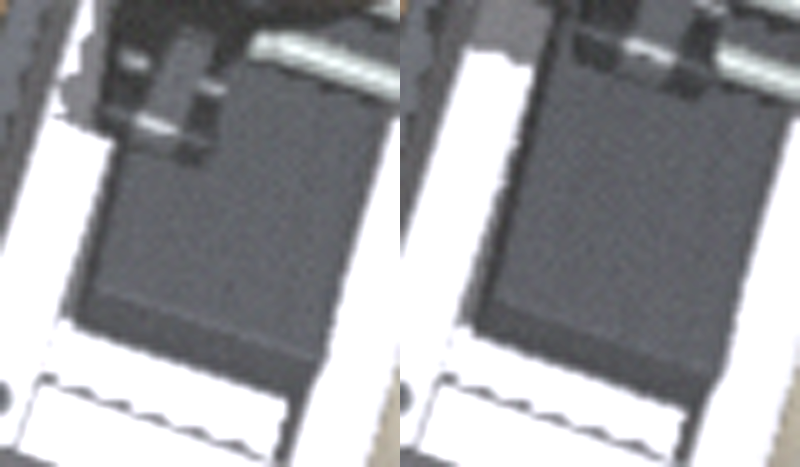

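```bash
python3 - <<'E'
from mv import *
S=lambda u,v:(300+u*140/600-.4,120+v*140/600-.4)
T=lambda u,v:(395+u/6.667-.4,280+v/6.667-.4)
sc=[S(415,401),S(476,338),S(420,433),S(488,372)]
tp=[T(98,297),T(320,372),T(80,325),T(302,402)]
def model(q):
    th,L,x0=q; out=[]
    for dz in(22,0):
        for x in(-28,28): out.append([x+x0,3-L*np.cos(th)+dz*np.sin(th),58+L*np.sin(th)+dz*np.cos(th)])
    return np.array(out)
for use in('both','scene','top'):
    def f(q):
        P=tf(H,model(q)); r=[]
        if use!='top': r.append(proj('scene',P)-sc)
        if use!='scene': r.append(proj('top',P)-tp)
        return np.concatenate(r).ravel()
    r=least_squares(f,[.35,70,0]); print(use,np.degrees(r.x[0]),r.x[1:],r.fun.reshape(-1,2).round(1).tolist())
    if use=='both': print(model(r.x).round(1))
E
```

```text
both 20.98436857400983 [63.47430889  2.49210634] [[0.5, 0.1], [-0.1, -0.4], [1.7, 1.5], [-0.7, 0.5], [-0.1, -1.4], [1.6, -0.4], [-1.0, 0.1], [0.1, 0.6]]
[[-25.5 -48.4 101.3]
 [ 30.5 -48.4 101.3]
 [-25.5 -56.3  80.7]
 [ 30.5 -56.3  80.7]]
scene 18.58209978597383 [58.99042901  6.93130335] [[0.4, -0.3], [-0.3, -0.7], [1.2, 0.9], [-1.3, 0.0]]
top 13.444328502107833 [58.99356343  3.73431509] [[-0.4, -0.3], [1.1, 0.7], [-0.7, -0.4], [-0.0, -0.0]]
```

```bash
python3 - <<'E'
from mv import *
plan(hw(1.5,-44,150), H[2])
E
```

```text
t 8.1 pos [ 611.7 -137.8  195.9] holder [-36.5  36.1 195.9] F [ 0.5 -0.3 -0.4] w 0.1 tilt 0.58 j6 -0.24
shift [0.0378 0.0806 0.045 ]
yaw -89.86 alt 90.1378276432372
```

Call:
{"op": "send_rows", "data": {"translation": [[0.038,0.03,0],[0.038,0.06,0],[0.038,0.081,0],[0.038,0.081,0],[0.038,0.081,0],[0.038,0.081,0],[0.038,0.081,0.02],[0.038,0.081,0.045],[0.038,0.081,0.045],[0.038,0.081,0.045],[0.038,0.081,0.045],[0.038,0.081,0.045]], "yaw": [-90,-90,-90,-90,-90,-90,-90,-90,-90,-90,-90,-90], "fingers": [45,45,45,45,45,45,45,45,45,45,45,45]}}

```text
clock: 9.3
position: [524.3, -158.7, 148.4]
ee_rot: [0.995, -0.102, 0.003, -0.0]
contact_force: [-0.1, -0.7, -0.1]
gripper_width: 69.9
```

```bash
python3 - <<'E'
from mv import *
plan(hw(1.5,-44,95), H[2])
im=snap('wrist','w9')[100:480,100:540];cv2.imwrite('pics/w9c.png',cv2.resize(np.clip(im*1.4,0,255).astype(np.uint8),(694,600),interpolation=cv2.INTER_CUBIC))
E
```

```text
t 9.3 pos [ 524.3 -158.7  148.4] holder [  1.8 -45.2 148.4] F [-0.1 -0.7 -0.1] w 69.9 tilt 0.38 j6 1.37
shift [ 0.0009 -0.0002  0.0535]
yaw 0.12 alt -179.88327441526496
```

View pics/w9c.png

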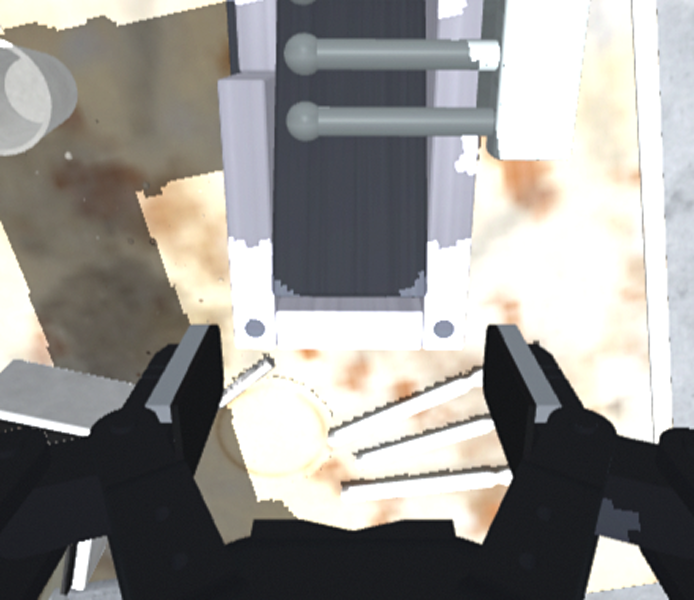

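```bash
python3 - <<'E'
from mv import *
f=lambda u,v:(100+u/1.5773,100+v/1.5773)
for n,u,v,z in [('el',274,292,101),('er',427,296,101),('rimout',232,349,80),('rimin',276,311,80),('rimin r',424,311,80),('b12',303,121,130)]: print(n,wh(wray(f(u,v),z)).round(1))
E
```

```text
el [-27.7 -53.6 101. ]
er [ 28.1 -55.1 101. ]
rimout [-49.5 -89.5  80. ]
rimin [-30.4 -71.9  80. ]
rimin r [ 30.2 -71.8  80. ]
b12 [-13.   12.3 130. ]
```

Call:
{"op": "send_rows", "data": {"translation": [[-0.004,0.0018,0.02],[-0.004,0.0018,0.045],[-0.004,0.0018,0.06],[-0.004,0.0018,0.066],[-0.004,0.0018,0.066],[-0.004,0.0018,0.066]], "yaw": [0,0,0,0,0,0], "fingers": [45,45,45,45,45,45]}}

```text
clock: 9.95
position: [521.1, -159.7, 83.2]
ee_rot: [0.995, -0.102, 0.004, -0.0]
contact_force: [0.5, 0.7, 0.1]
gripper_width: 70.2
```

```bash
python3 - <<'E'
from mv import *
plan(hw(0,-49,77), H[2])
im=snap('scene','s10'); c=im[120:260,300:440]; cv2.imwrite('pics/s10c.png',cv2.resize(np.clip(c*1.4,0,255).astype(np.uint8),(600,600),interpolation=cv2.INTER_CUBIC))
E
```

```text
t 9.95 pos [ 521.1 -159.7   83.2] holder [  3.4 -48.1  83.2] F [0.5 0.7 0.1] w 70.2 tilt 0.46 j6 1.37
shift [-0.0009 -0.0034  0.0062]
yaw 0.03 alt -179.9718393982596
```

View pics/s10c.png

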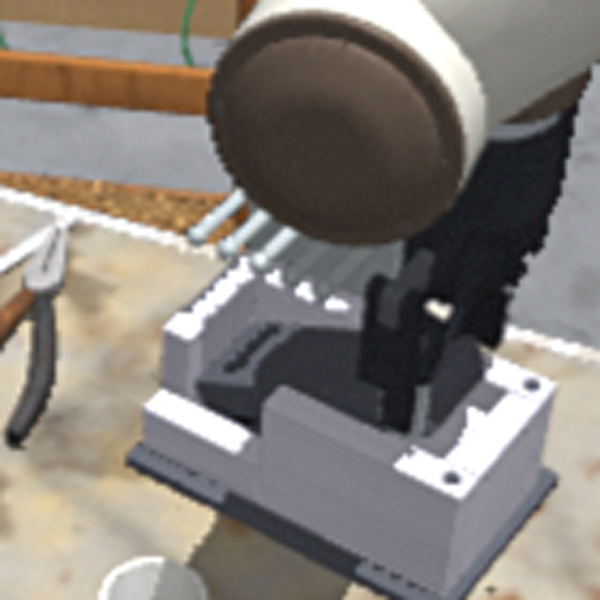

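Call:
{"op": "send_rows", "data": {"translation": [[-0.001,-0.0034,0.003],[-0.001,-0.0034,0.006],[-0.001,-0.0034,0.006],[-0.001,-0.0034,0.006]], "yaw": [0,0,0,0], "fingers": [45,45,45,45]}}

```text
clock: 10.4
position: [521.1, -156.1, 77.6]
ee_rot: [0.995, -0.102, 0.004, -0.0]
contact_force: [0.1, 0.2, -0.1]
gripper_width: 70.4
```

```bash
python3 - <<'E'
from mv import *
plan(hw(0,-49,77), H[2])
im=snap('wrist','w11')[100:480,100:540];cv2.imwrite('pics/w11c.png',cv2.resize(np.clip(im*1.4,0,255).astype(np.uint8),(694,600),interpolation=cv2.INTER_CUBIC))
E
```

```text
t 10.4 pos [ 521.1 -156.1   77.6] holder [ -0.1 -48.9  77.6] F [ 0.1  0.2 -0.1] w 70.4 tilt 0.51 j6 1.36
shift [-0.0001  0.0001  0.0006]
yaw 0.04 alt -179.95816713307545
```

View pics/w11c.png

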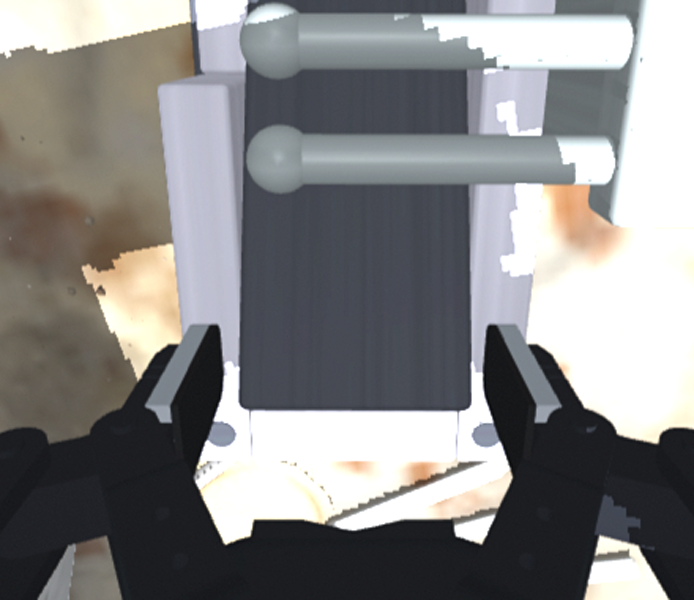

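Plate end (240–470, 405) lies centred between the pads (222 / 485), no contact. Closing.

Call:
{"op": "send_rows", "data": {"translation": [[0,0,0],[0,0,0],[0,0,0],[0,0,0],[0,0,0],[0,0,0]], "yaw": [0,0,0,0,0,0], "fingers": [120,255,255,255,255,255]}}

```text
clock: 11.05
position: [521.1, -156.1, 77.8]
ee_rot: [0.995, -0.102, 0.005, -0.0]
contact_force: [-1.5, 0.7, 4.7]
gripper_width: 54.8
```

```bash
python3 - <<'E'
from mv import *
plan(hw(0,-49,77)+0, H[2])
im=snap('scene','s12'); c=im[120:260,300:440]; cv2.imwrite('pics/s12c.png',cv2.resize(np.clip(c*1.4,0,255).astype(np.uint8),(600,600),interpolation=cv2.INTER_CUBIC))
E
```

```text
t 11.05 pos [ 521.1 -156.1   77.8] holder [ -0.1 -48.8  77.8] F [-1.5  0.7  4.7] w 54.8 tilt 0.52 j6 1.36
shift [-0.0002  0.0001  0.0008]
yaw 0.06 alt -179.9431433327398
```

View pics/s12c.png

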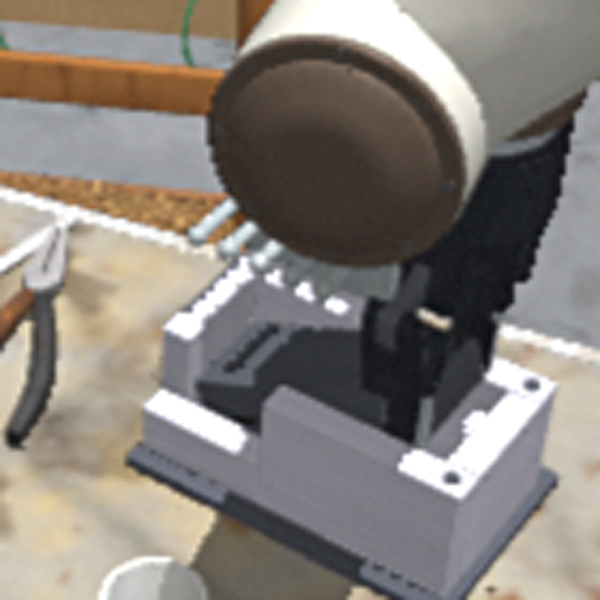

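Call:
{"op": "send_rows", "data": {"translation": [[-0.002,0,-0.002],[-0.008,0,-0.005],[-0.016,0,-0.008],[-0.024,0,-0.011],[-0.03,0,-0.014],[-0.03,0,-0.014]], "yaw": [0,0,0,0,0,0], "fingers": [255,255,255,255,255,255]}}

```text
clock: 11.7
position: [490.4, -149.9, 92.1]
ee_rot: [0.995, -0.102, 0.004, -0.0]
contact_force: [1.0, 0.4, -0.9]
gripper_width: 54.9
```

```bash
python3 - <<'E'
from mv import *
plan(hw(0,-130,140)+0, H[2])
im=snap('scene','s13'); c=im[120:260,300:440]; cv2.imwrite('pics/s13c.png',cv2.resize(np.clip(c*1.4,0,255).astype(np.uint8),(600,600),interpolation=cv2.INTER_CUBIC))
E
```

```text
t 11.7 pos [ 490.4 -149.9   92.1] holder [  0.1 -80.2  92.1] F [ 1.   0.4 -0.9] w 54.9 tilt 0.5 j6 1.35
shift [-0.0494 -0.0002 -0.0483]
yaw 0.05 alt -179.9510874156708
```

View pics/s13c.png

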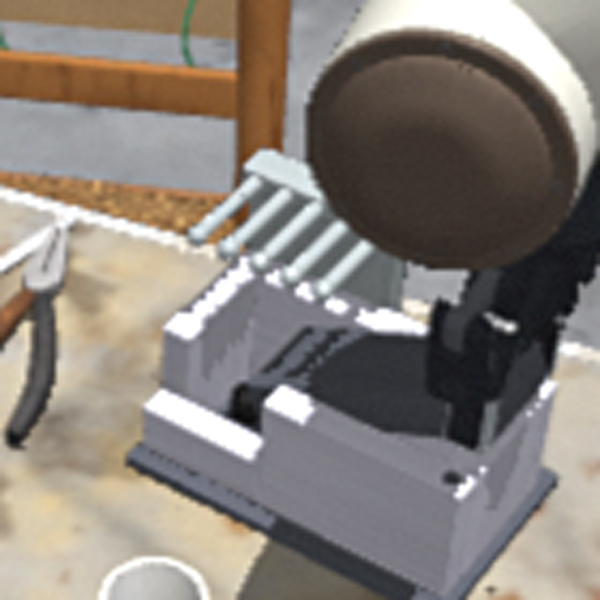

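Call:
{"op": "send_rows", "data": {"translation": [[-0.012,0,-0.005],[-0.026,0,-0.01],[-0.04,0,-0.016],[-0.052,0,-0.02],[-0.055,0,-0.03],[-0.055,0,-0.05],[-0.055,0,-0.07],[-0.055,0,-0.09],[-0.055,0,-0.11],[-0.055,0,-0.11]], "yaw": [0,0,0,0,0,0,0,0,0,0], "fingers": [255,255,255,255,255,255,255,255,255,255]}}

```text
clock: 12.75
position: [437.6, -138.9, 204.5]
ee_rot: [0.995, -0.102, 0.008, -0.0]
contact_force: [0.3, 0.3, -1.6]
gripper_width: 55.0
```

```bash
python3 - <<'E'
from mv import *
plan(hw(0,-130,200)+0, RS[2])
im=snap('scene','s14'); c=im[60:260,280:480]; cv2.imwrite('pics/s14c.png',cv2.resize(np.clip(c*1.4,0,255).astype(np.uint8),(600,600),interpolation=cv2.INTER_CUBIC))
snap('wrist','w14')
E
```

```text
t 12.75 pos [ 437.6 -138.9  204.5] holder [ 1.000e-01 -1.341e+02  2.045e+02] F [ 0.3  0.3 -1.6] w 55.0 tilt 0.88 j6 1.32
shift [ 0.0041 -0.0001  0.0045]
yaw -33.75 alt 146.2470405891235
```

View pics/s14c.png

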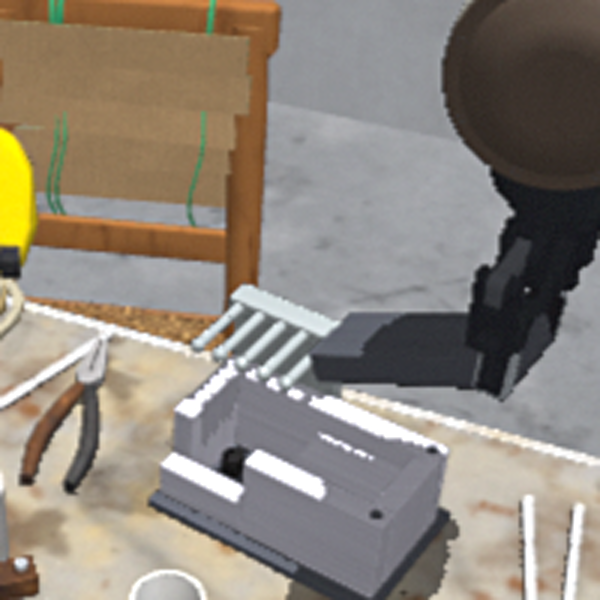

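View pics/w14.png

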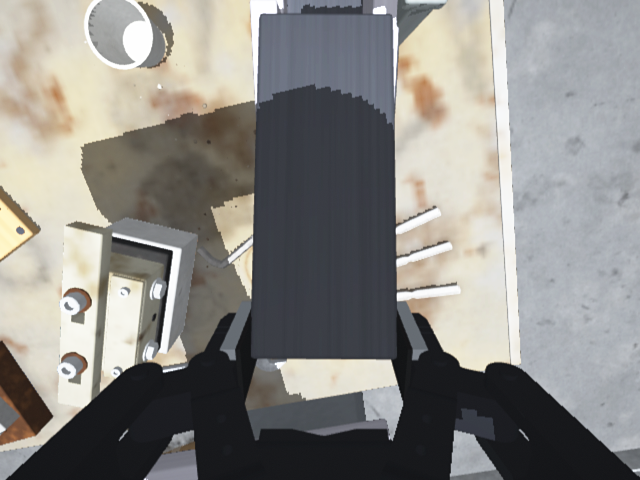

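```bash
cat > pl.py <<'E'
from mv import *
def platepose(uv):  # order: far-left, far-right, near-right, near-left of upper face
    c=camera_params('wrist'); T=np.array(c['tool_from_camera']);K=np.array(c['mtx'])
    O=np.array([[-28,70,0],[28,70,0],[28,-70,0],[-28,-70,0]],float)
    ok,rv,tv=cv2.solvePnP(O,np.array(uv,float),K,None,flags=cv2.SOLVEPNP_ITERATIVE)
    e=cv2.projectPoints(O,rv,tv,K,None)[0][:,0]-uv
    Rt=T[:3,:3]@cv2.Rodrigues(rv)[0]; t=T[:3,:3]@tv.ravel()+T[:3,3]
    s=read_state(); Rw=R.from_quat(s['ee_rot']).as_matrix()
    print('err',e.round(1).tolist()); print('tool: centre upper',t.round(1),'ydir',Rt[:,1].round(3))
    yw=Rw@Rt[:,1]; zw=Rw@Rt[:,2]; p=Rw@t+s['position']
    print('world centre(mid)',(p-11*zw).round(1),'ydir ang',np.arctan2(yw[1],yw[0]).round(3),'pitch deg',np.degrees(np.arcsin(yw[2])).round(1),'z',zw.round(3))
    return t,Rt
E
python3 - <<'E'
from pl import *
platepose([(258,14),(393,14),(396,357),(250,357)])
E
```

```text
err [[0.3, -0.3], [-0.6, 0.1], [0.0, 0.7], [0.3, -0.5]]
tool: centre upper [58.9 -0.5  3.9] ydir [0.917 0.006 0.399]
world centre(mid) [ 489.  -149.2  187.8] ydir ang -0.211 pitch deg -23.0 z [ 0.383 -0.077  0.92 ]
```

```bash
python3 - <<'E'
from mv import *
y=np.array([-np.sin(RS[2]),np.cos(RS[2])]); t=RS[:2]-60*y; print(t)
plan([t[0],t[1],215], RS[2])
E
```

```text
[481.78292836 187.2294967 ]
t 12.85 pos [ 435.5 -138.6  201.2] holder [ 2.000e-01 -1.363e+02  2.012e+02] F [-0.1 -0.2 -2.7] w 55.2 tilt 0.5 j6 1.32
shift [-0.0208 -0.3284 -0.0132]
yaw -33.81 alt 146.18708070028038
```

Call:
{"op": "send_rows", "data": {"translation": [[0,-0.02,-0.013],[0,-0.05,-0.02],[0,-0.085,-0.02],[0,-0.12,-0.02],[-0.01,-0.155,-0.02],[-0.01,-0.19,-0.02],[-0.02,-0.225,-0.02],[-0.02,-0.26,-0.015],[-0.021,-0.295,-0.013],[-0.021,-0.328,-0.013],[-0.021,-0.328,-0.013],[-0.021,-0.328,-0.013]], "yaw": [0,-4,-8,-12,-16,-20,-24,-28,-32,-33.8,-33.8,-33.8], "fingers": [255,255,255,255,255,255,255,255,255,255,255,255]}}

```text
clock: 14.05
position: [480.5, 186.9, 212.8]
ee_rot: [0.981, 0.192, 0.002, 0.001]
contact_force: [-0.6, -0.3, -3.1]
gripper_width: 54.8
```

```bash
python3 - <<'E'
from mv import *
plan([481.8,187.2,120], RS[2])
snap('scene','s15');snap('wrist','w15')
E
```

```text
t 14.05 pos [480.5 186.9 212.8] holder [-327.6 -158.6  212.8] F [-0.6 -0.3 -3.1] w 54.8 tilt 0.3 j6 1.27
shift [ 0.001  -0.0002  0.0928]
yaw 0.03 alt -179.96792272847023
```

View pics/s15.png

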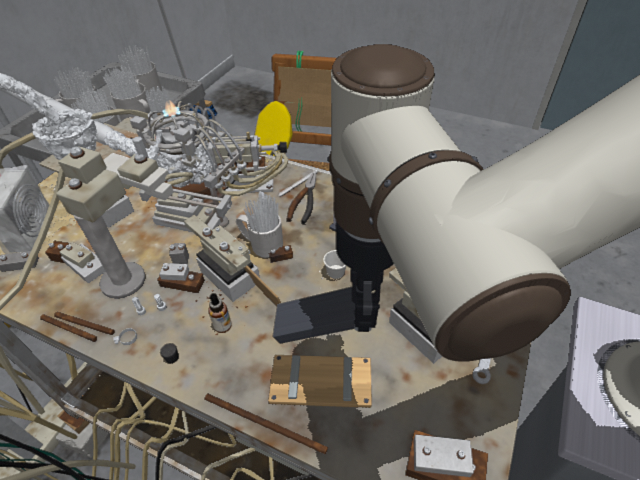

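View pics/w15.png

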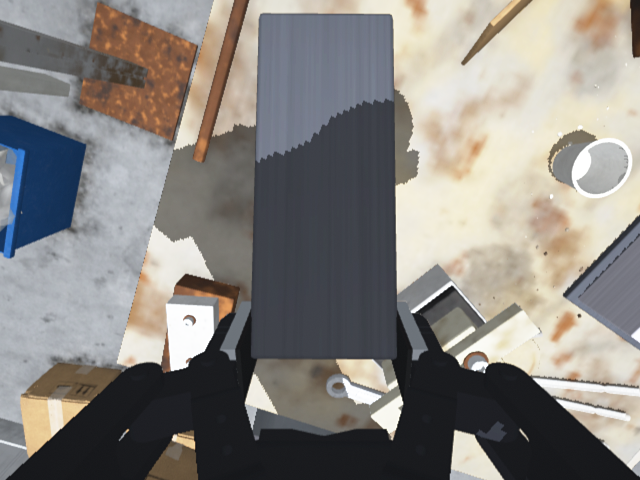

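```bash
python3 - <<'E'
from fit import *
for z in (0,60): print([ray('top',u,z).round(0).tolist() for u in [(252,415),(300,336),(268,430),(318,345)]])
im=cv2.imread('pics/scene0.png')[340:420,255:385]; cv2.imwrite('pics/r.png',cv2.resize(im,(780,480),interpolation=cv2.INTER_CUBIC))
g=np.load('rest.npy')
print(proj('scene',tf(g,[[-43,85,12],[43,85,12],[43,-85,12],[-43,-85,12],[-38,52,21],[38,52,21],[38,-52,21],[-38,-52,21]])).round(1).tolist())
E
```

```text
[[352.0, 96.0, 0.0], [489.0, 35.0, 0.0], [332.0, 66.0, 0.0], [478.0, 3.0, 0.0]]
[[357.0, 90.0, 60.0], [487.0, 33.0, 60.0], [339.0, 62.0, 60.0], [476.0, 3.0, 60.0]]
[[269.0, 399.0], [275.2, 352.1], [371.2, 355.2], [372.5, 402.8], [288.8, 394.4], [293.1, 352.7], [352.6, 354.6], [352.4, 396.7]]
```

View pics/r.png

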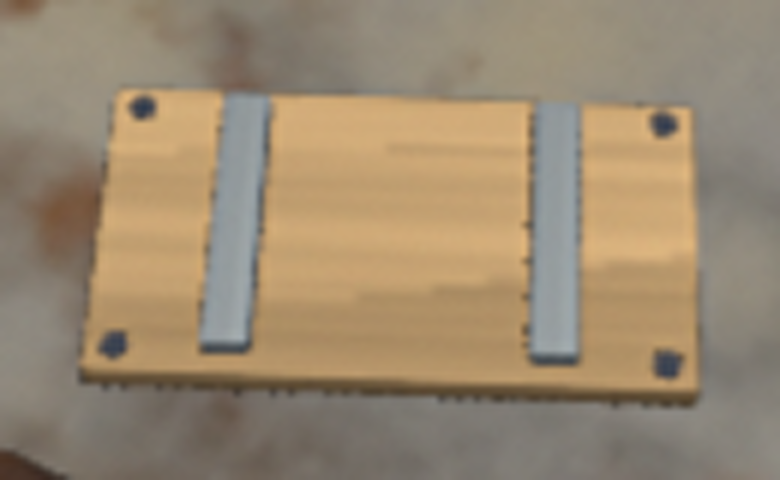

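Call:
{"op": "send_rows", "data": {"translation": [[0.001,-0.001,0.03],[0.001,-0.0015,0.06],[0.001,-0.0015,0.09],[0.001,-0.0015,0.11],[0.001,-0.0015,0.122],[0.001,-0.0015,0.128],[0.001,-0.0015,0.128],[0.001,-0.0015,0.128]], "yaw": [0,0,0,0,0,0,0,0], "fingers": [255,255,255,255,255,255,255,255]}}

```text
clock: 14.95
position: [482.6, 187.8, 86.6]
ee_rot: [0.982, 0.191, 0.004, 0.001]
contact_force: [-0.2, 0.8, -2.1]
gripper_width: 54.6
```

```bash
python3 - <<'E'
from mv import *
plan([482,189,70], RS[2])
im=snap('scene','s16')[270:430,230:430]; cv2.imwrite('pics/s16c.png',cv2.resize(im,(750,600),interpolation=cv2.INTER_CUBIC))
im=snap('wrist','w16');
E
```

```text
t 14.95 pos [482.6 187.8  86.6] holder [-328.9 -156.7   86.6] F [-0.2  0.8 -2.1] w 54.6 tilt 0.46 j6 1.26
shift [-0.0002 -0.0014  0.0166]
yaw -0.06 alt 179.94374487578426
```

View pics/s16c.png

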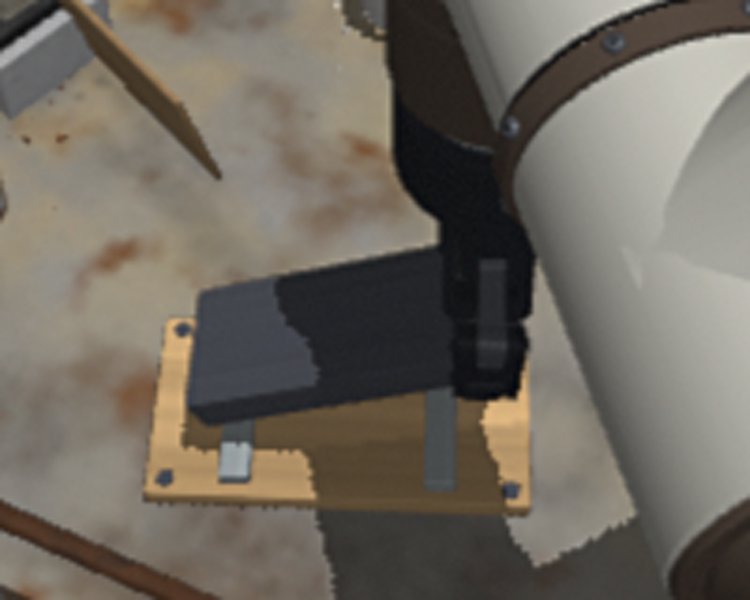

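View pics/w16.png

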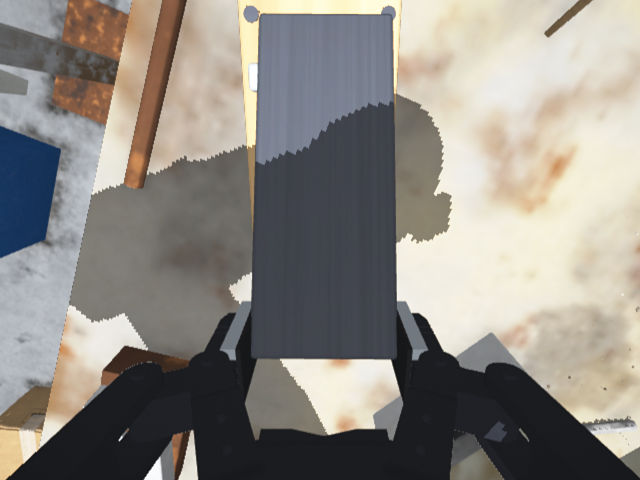

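```bash
python3 - <<'E'
from mv import *
def inv(g,p):
    c,s=np.cos(g[2]),np.sin(g[2]); d=np.array(p[:2])-g[:2]; return np.array([c*d[0]+s*d[1],-s*d[0]+c*d[1]]).round(1)
for u in[(251,13),(389,10),(240,0),(403,0),(251,235)]: print('wrist',inv(RS,wray(u,12)))
for u in [(103,122),(291,74),(379,471),(186,521)]: print('top',inv(RS,ray('top',(150+u[0]*110/508-.4,230+u[1]*130/600-.4),12)))
print('tool',inv(RS,read_state()['position']))
E
```

```text
wrist [-39.1  76.3]
wrist [33.  77.7]
wrist [-44.4  82.1]
wrist [40.  82.2]
wrist [-46.7 -45. ]
top [-36.8  76.6]
top [35.1 77. ]
top [ 34.7 -75.1]
top [-36.8 -75.1]
tool [ -0.4 -59. ]
```

Call:
{"op": "send_rows", "data": {"translation": [[0,-0.0025,0.006],[0,-0.0025,0.012],[0,-0.0025,0.016],[0,-0.0025,0.02],[0,-0.0025,0.024],[0,-0.0025,0.027],[0,-0.0025,0.027]], "yaw": [0,0,0,0,0,0,0], "fingers": [255,255,255,255,255,255,255]}}

```text
clock: 15.75
position: [483.4, 191.4, 60.4]
ee_rot: [0.982, 0.191, 0.006, -0.0]
contact_force: [2.0, 0.1, 1.0]
gripper_width: 55.1
```

```bash
python3 - <<'E'
from mv import *
plan([482,189,70], RS[2])
im=snap('scene','s17')[270:430,230:430]; cv2.imwrite('pics/s17c.png',cv2.resize(im,(750,600),interpolation=cv2.INTER_CUBIC))
E
```

```text
t 15.75 pos [483.4 191.4  60.4] holder [-332.6 -156.6   60.4] F [2.  0.1 1. ] w 55.1 tilt 0.7 j6 1.26
shift [-0.0021  0.0017 -0.0096]
yaw -0.01 alt 179.9882439452879
```

View pics/s17c.png

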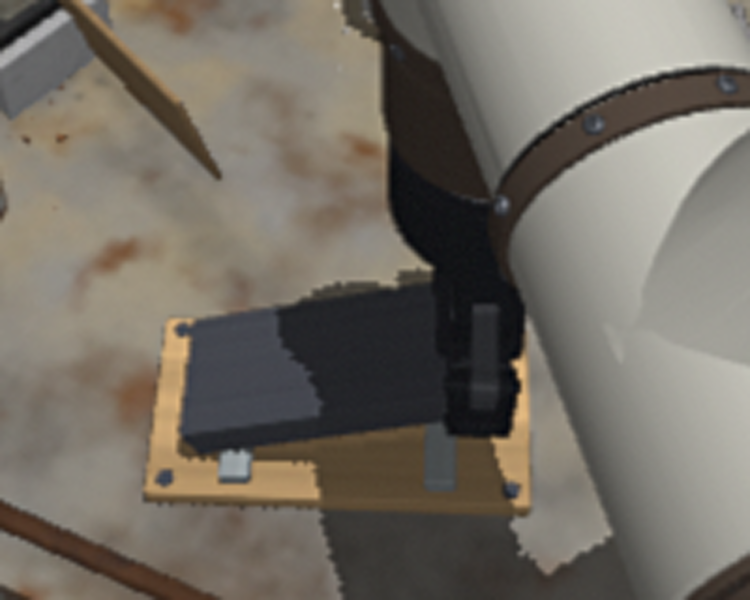

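Call:
{"op": "send_rows", "data": {"translation": [[0,0,0.002],[0,0,0.004],[0,0,0.006],[0,0,0.008],[0,0,0.01]], "yaw": [0,0,0,0,0], "fingers": [255,255,255,255,255]}}

```text
clock: 16.3
position: [483.2, 191.1, 50.2]
ee_rot: [0.982, 0.191, 0.006, -0.0]
contact_force: [0.2, -1.0, 2.9]
gripper_width: 54.8
```

Call:
{"op": "send_rows", "data": {"translation": [[0,0,0.002],[0,0,0.004],[0,0,0.006],[0,0,0.008],[0,0,0.01]], "yaw": [0,0,0,0,0], "fingers": [255,255,255,255,255]}}

```text
clock: 16.8
position: [483.1, 191.0, 39.9]
ee_rot: [0.982, 0.191, 0.005, 0.0]
contact_force: [-1.8, 0.7, 3.7]
gripper_width: 54.9
```

```bash
python3 - <<'E'
from mv import *
plan([482,189,70], RS[2])
im=snap('scene','s18')[270:430,230:430]; cv2.imwrite('pics/s18c.png',cv2.resize(im,(750,600),interpolation=cv2.INTER_CUBIC))
snap('wrist','w18')
E
```

```text
t 16.8 pos [483.1 191.   39.9] holder [-332.2 -156.8   39.9] F [-1.8  0.7  3.7] w 54.9 tilt 0.63 j6 1.26
shift [-0.0015  0.0015 -0.0301]
yaw -0.03 alt 179.9738817445898
```

View pics/s18c.png

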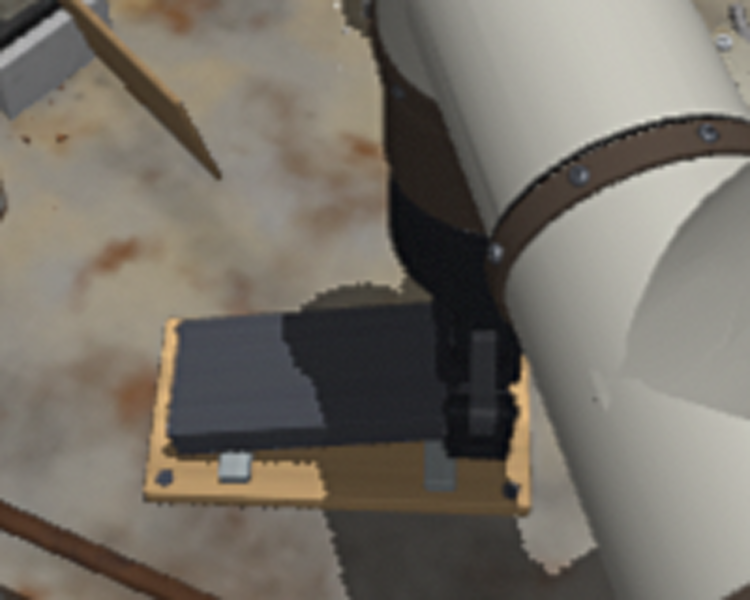

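View pics/w18.png

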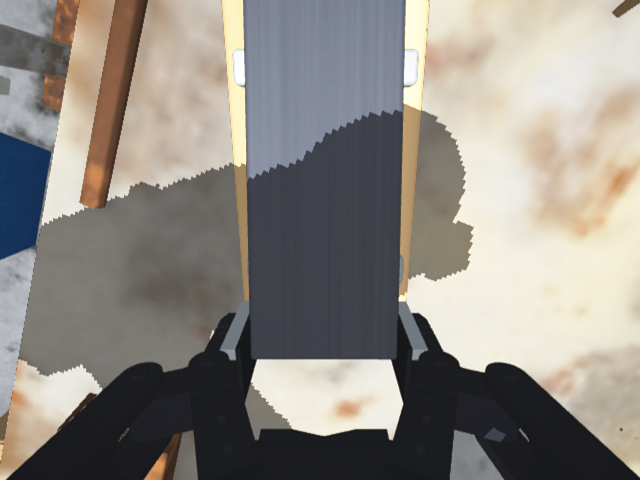

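```bash
python3 - <<'E'
from mv import *
def inv(g,p):
    c,s=np.cos(g[2]),np.sin(g[2]); d=np.array(p[:2])-g[:2]; return np.array([c*d[0]+s*d[1],-s*d[0]+c*d[1]]).round(1)
print('tool',inv(RS,read_state()['position']))
# near upper edge and rib far ends in wrist
print('near edge',[inv(RS,wray((325,357),z)) for z in(60,65)])
print('rib far mid',inv(RS,wray((238,67),21)),inv(RS,wray((411,67),21)))
E
```

```text
tool [ -3.1 -57.3]
near edge [array([ -3.6, -65. ]), array([ -3.6, -61.4])]
rib far mid [-38.8  44.9] [31.4 45. ]
```

Call:
{"op": "send_rows", "data": {"translation": [[-0.001,0,0.002],[-0.002,0,0.004],[-0.003,0,0.006],[-0.004,0,0.008],[-0.004,0,0.01]], "yaw": [0,0,0,0,0], "fingers": [255,255,255,255,255]}}

```text
clock: 17.4
position: [479.9, 189.9, 29.8]
ee_rot: [0.982, 0.191, 0.006, -0.0]
contact_force: [2.0, -1.1, 3.3]
gripper_width: 54.9
```

Call:
{"op": "send_rows", "data": {"translation": [[0,0,0.001],[0,0,0.002],[0,0,0.003],[0,0,0.003]], "yaw": [0,0,0,0], "fingers": [255,255,255,255]}}

```text
clock: 17.8
position: [479.1, 189.5, 26.4]
ee_rot: [0.982, 0.191, 0.005, 0.0]
contact_force: [-1.1, -0.7, 3.5]
gripper_width: 54.9
```

```bash
python3 - <<'E'
from mv import *
plan([482,189,70], RS[2])
im=snap('scene','s19')[270:430,230:430]; cv2.imwrite('pics/s19c.png',cv2.resize(im,(750,600),interpolation=cv2.INTER_CUBIC))
E
```

```text
t 17.8 pos [479.1 189.5  26.4] holder [-329.8 -160.5   26.4] F [-1.1 -0.7  3.5] w 54.9 tilt 0.57 j6 1.25
shift [ 0.0029  0.0016 -0.0436]
yaw -0.01 alt 179.99439821071263
```

View pics/s19c.png

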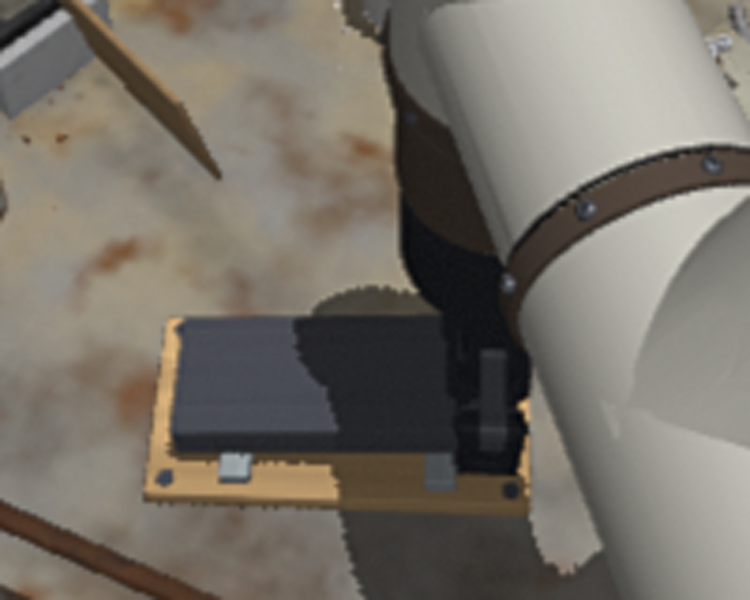

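Nearly flat. A few more millimetres.

Call:
{"op": "send_rows", "data": {"translation": [[0,0,0.001],[0,0,0.002],[0,0,0.003],[0,0,0.003]], "yaw": [0,0,0,0], "fingers": [255,255,255,255]}}

```text
clock: 18.25
position: [478.7, 189.1, 23.2]
ee_rot: [0.982, 0.191, 0.004, 0.001]
contact_force: [-3.2, -0.7, 4.0]
gripper_width: 54.8
```

Call:
{"op": "send_rows", "data": {"translation": [[0,0,0.001],[0,0,0.002],[0,0,0.002]], "yaw": [0,0,0], "fingers": [255,255,255]}}

```text
clock: 18.55
position: [478.4, 188.9, 21.0]
ee_rot: [0.982, 0.191, 0.004, 0.001]
contact_force: [-2.2, -0.1, 4.4]
gripper_width: 54.3
```

```bash
python3 - <<'E'
from mv import *
plan([482,189,70], RS[2])
im=snap('scene','s20')[270:430,230:430]; cv2.imwrite('pics/s20c.png',cv2.resize(np.clip(im*1.6,0,255).astype(np.uint8),(750,600),interpolation=cv2.INTER_CUBIC))
E
```

```text
t 18.55 pos [478.4 188.9  21. ] holder [-329.1 -161.    21. ] F [-2.2 -0.1  4.4] w 54.3 tilt 0.47 j6 1.25
shift [ 0.0037  0.0014 -0.049 ]
yaw -0.01 alt 179.98698443163676
```

View pics/s20c.png

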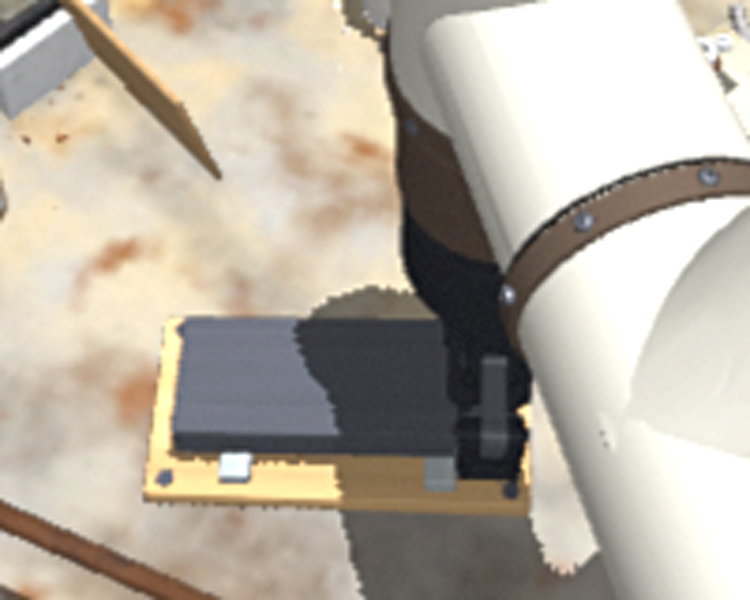

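Call:
{"op": "send_rows", "data": {"translation": [[0,0,0.001],[0,0,0.0015],[0,0,0.0015]], "yaw": [0,0,0], "fingers": [255,255,255]}}

```text
clock: 18.9
position: [478.4, 188.8, 19.5]
ee_rot: [0.982, 0.191, 0.004, 0.001]
contact_force: [-2.2, -1.0, 4.6]
gripper_width: 55.2
```

Call:
{"op": "send_rows", "data": {"translation": [[0,0,0.001],[0,0,0.0015],[0,0,0.0015]], "yaw": [0,0,0], "fingers": [255,255,255]}}

```text
clock: 19.2
position: [478.3, 188.8, 17.8]
ee_rot: [0.982, 0.191, 0.004, 0.001]
contact_force: [-2.4, -0.5, 4.7]
gripper_width: 54.6
```

Call:
{"op": "send_rows", "data": {"translation": [[0,0,0.001],[0,0,0.0015],[0,0,0.0015]], "yaw": [0,0,0], "fingers": [255,255,255]}}

```text
clock: 19.5
position: [478.2, 188.7, 16.3]
ee_rot: [0.982, 0.191, 0.004, 0.001]
contact_force: [-1.8, -0.7, 3.9]
gripper_width: 55.1
```

```bash
python3 - <<'E'
from mv import *
plan([482,189,70], RS[2])
im=snap('scene','s21')[270:430,230:430]; cv2.imwrite('pics/s21c.png',cv2.resize(np.clip(im*1.6,0,255).astype(np.uint8),(750,600),interpolation=cv2.INTER_CUBIC))
E
```

```text
t 19.5 pos [478.2 188.7  16.3] holder [-328.9 -161.2   16.3] F [-1.8 -0.7  3.9] w 55.1 tilt 0.43 j6 1.25
shift [ 0.004   0.0013 -0.0537]
yaw -0.02 alt 179.9765825751535
```

View pics/s21c.png

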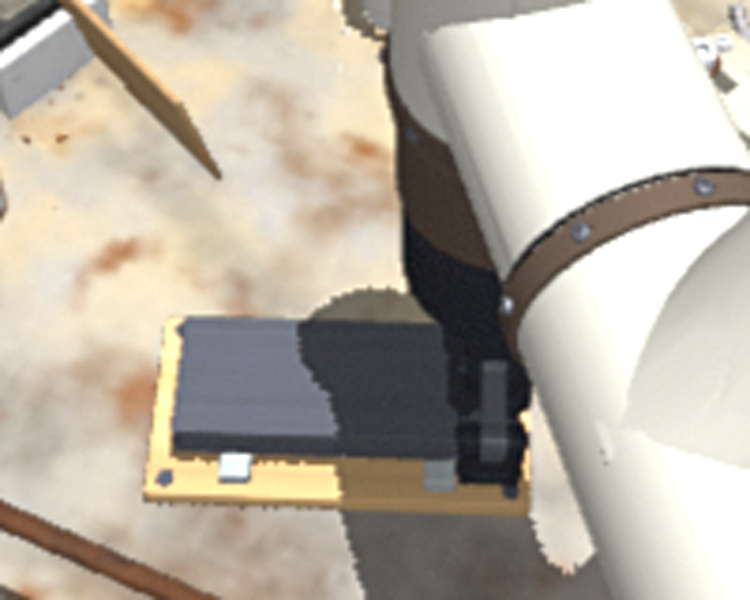

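Call:
{"op": "send_rows", "data": {"translation": [[0,0,0.001],[0,0,0.0015],[0,0,0.0015]], "yaw": [0,0,0], "fingers": [255,255,255]}}

```text
clock: 19.85
position: [478.3, 188.7, 16.2]
ee_rot: [0.982, 0.191, 0.004, 0.001]
contact_force: [-6.5, -1.8, 14.6]
gripper_width: 55.0
```

Call:
{"op": "send_rows", "data": {"translation": [[0,0,0.001],[0,0,0.001]], "yaw": [0,0], "fingers": [255,255]}}

```text
clock: 20.05
position: [478.3, 188.7, 16.2]
ee_rot: [0.982, 0.191, 0.004, 0.001]
contact_force: [-4.9, -1.3, 11.8]
gripper_width: 54.4
```

Call:
{"op": "send_rows", "data": {"translation": [[0,0,0],[0,0,0],[0,0,0],[0,0,0],[0,0,0]], "yaw": [0,0,0,0,0], "fingers": [80,70,60,45,45]}}

```text
clock: 20.55
position: [478.2, 188.7, 15.8]
ee_rot: [0.982, 0.191, 0.004, 0.001]
contact_force: [0.5, 0.4, 0.1]
gripper_width: 70.4
```

```bash
python3 - <<'E'
from mv import *
plan([482,189,70], RS[2])
snap('wrist','w22')
E
```

```text
t 20.55 pos [478.2 188.7  15.8] holder [-328.9 -161.2   15.8] F [0.5 0.4 0.1] w 70.4 tilt 0.45 j6 1.25
shift [ 0.004   0.0013 -0.0541]
yaw -0.01 alt 179.9898418901554
```

View pics/w22.png

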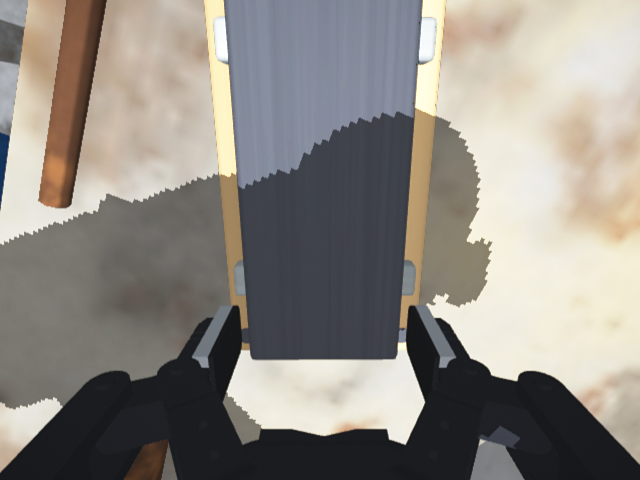

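Released with clearance on both sides. Lift straight up.

Call:
{"op": "send_rows", "data": {"translation": [[0,0,-0.01],[0,0,-0.03],[0,0,-0.06],[0,0,-0.1],[0,0,-0.14],[0,0,-0.18],[0,0,-0.2],[0,0,-0.2]], "yaw": [0,0,0,0,0,0,0,0], "fingers": [45,45,45,45,45,45,45,45]}}

```text
clock: 21.4
position: [478.2, 189.7, 220.5]
ee_rot: [0.981, 0.192, 0.008, -0.001]
contact_force: [-0.3, 0.8, 0.3]
gripper_width: 70.3
```

```bash
python3 - <<'E'
from mv import *
plan([300,100,300], RS[2])
snap('wrist','w23');snap('scene','s23');
E
```

```text
t 21.4 pos [478.2 189.7 220.5] holder [-329.9 -161.4  220.5] F [-0.3  0.8  0.3] w 70.3 tilt 0.92 j6 1.26
shift [-0.1976  0.0162 -0.0826]
yaw 0.01 alt -179.986184129744
```

View pics/w23.png

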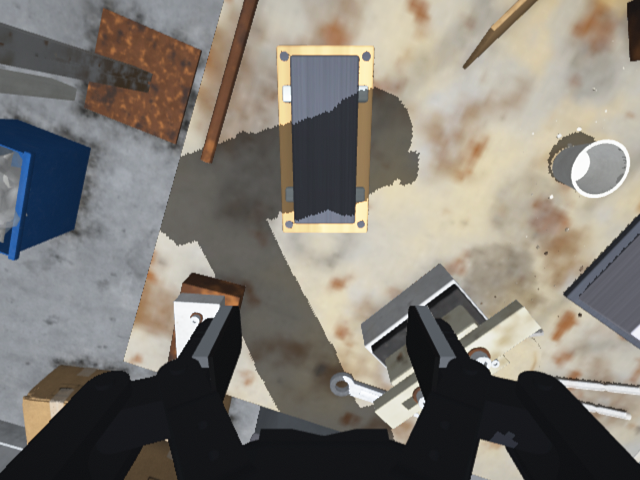

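View pics/s23.png

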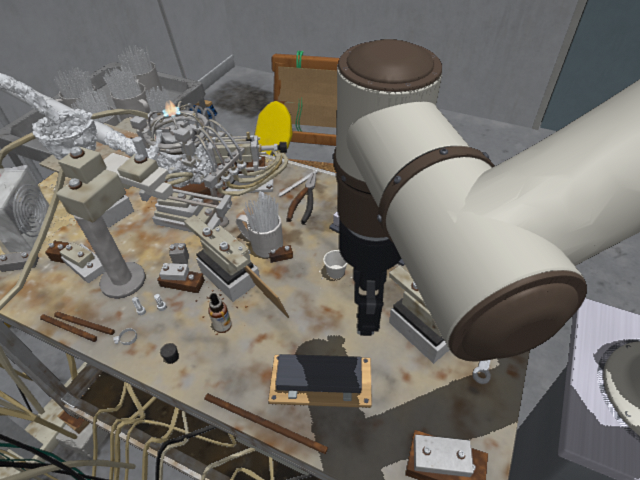

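```bash
python3 - <<'E'
from pl import *
platepose([(291,55),(359,56),(356,223),(293,222)]); print(RS)
print(job_done())
E
```

```text
err [[0.6, 0.0], [-0.4, -0.2], [-0.2, -0.3], [-0.0, 0.5]]
tool: centre upper [ 64.    0.  182.3] ydir [0.985 0.004 0.174]
world centre(mid) [535.3 212.2  23.7] ydir ang 0.381 pitch deg -9.6 z [0.16  0.048 0.986]
[537.38563889 209.77586185  -1.18556583]
the job is handed in; nothing more can be done
None
```

I tipped the plate, drew it out from under the bars and laid it on both ribs of the rest. The job was handed in at about 21 s on the clock; it gave no verdict, and one of my last checks disagreed (below).

**Pressing:** The moves could not lean the tool, so I did not reach in slantwise at about 40 degrees. I kept the tool upright and pushed down the roughly 8 mm of plate edge in front of the bar tips, through the cut-down wall. This was at holder y of about 35 to 39, with the fingers shut. The buffer met the plate at a tool height of about 70.5 mm, and I stopped at about 8 N. I estimate 3 to 5 mm of squeeze from the force, the travel and the small drop when I let go; I could not read the buffer itself. The plate then stood tipped by itself at about 21 degrees.

**Placing:** I gripped the raised end, drew the plate out along its slope and set the far end on its rib first. Lowering further turned it flat in the grip, with at most about 15 N on the tool.

**Last checks:**
- **Position:** The plate's centre is about 3 mm from the rest's, and its length is within about 0.01 rad of the rest's.
- **Flatness:** The pictures show the plate on both ribs, and the force jumped as both ribs took it. A four-corner fit from the wrist picture instead gave about 9.6 degrees of tilt (0.17 rad, limit 0.08) and a centre about 8 mm too low. I put this down to a weak fit on a small, distant outline, but I did not check it again before handing in.
- **Bystanders:** The crucible and dropper bottle look unmoved, judged by eye only. The robot is clear of everything, with the tool about 200 mm above the rest.

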